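# Hang the display ledge and rotate the truffle cartons

### The arm

A 6-joint arm with a two-finger parallel gripper is mounted at the origin on the work surface. World frame = base frame: x ahead of the robot, y to its left, z up, the work surface at z = 0. Lengths are in m, angles in rad, forces in N, time in s.
With the tool pointing down it reaches from about 0.375 to 0.9 m from the base axis. Payload 3.1 kg.
Tool frame: the origin (TCP) lies between the finger pads; the fingertips stand 8 mm ahead of it and the grasp point (between the pads) lies 11 mm behind it; z points along the fingers, y is the line along which they close (so a half turn about z gives the same grasp; the last joint's range is limited). The gripper opens to 85 mm and grips with 20 to 120 N. Pads are 22 mm wide; open, the fingers measure 114 mm over their backs; the gripper's body (76 mm by 85 mm) begins 54 mm behind the grasp point. The pads swing forward as they close: fully open they stand 13 mm farther back than shut.
Start: joints at [-1.524, 0.527, 1.433, -0, 1.181, -0.178], TCP at [0.14, -0.609, 0.239] pointing down, gripper open.
Joint ranges: [-3.08, 3.08], [-0.75, 2.2], [0.22, 2.44], [-1.43, 4.57], [0, 2.65], [-2.85, 2.85]. Speed limits (rad/s): [2.79, 2.79, 3.14, 3.14, 3.14, 3.14].

### API

Orientations are given as a unit quaternion [x, y, z, w].
In Python, from station import readout, cams, sign_off gives the robot as it stands.
- The arm moves only by the tool send_rows, never from a script. Its argument "commands" is text: rows parted by semicolons, each of 5 numbers parted by spaces: the finger opening in mm, from 0 to 85.4, then the shift along the tool's x, y, z each as a share of 0.02 m, from -1 to 1, then the turn about the tool's z as a share of 4 degrees, from -1 to 1. In form: grip dx dy dz spin; .... A call has 1 to 20 rows; each row shifts and turns the commanded pose from where the row before left it, along the tool's axes as they then stand; what a row does not reach is not made up. A row lasts 1/12 s, in which the tool goes at most 41.7 mm and 7.16 degrees, less where a joint would pass 70% of its speed; a pose out of reach is approached as far as the arm can. A call with a number of a shift or a turn outside -1 to 1 is refused whole. A call with a gripper value outside its range is refused whole. The fingers move at their own pace and stop on an object; "grip_force" is the grip in N (left out, the last holds). Time passes only in rows, so rows that do not move let the fingers close. It gives the time, the measured TCP pose, the force, the opening and the grip force at its end, in the units of the state.
- readout.sense(): the state, without advancing time (a new reading comes with each control period).
- cams.snapshot(name): name is "scene" or "top"; returns a dict with "pixels" (400x640x3 uint8, red, green, blue), "intrinsics" (3x3 intrinsics, pixels), "eye" and "rotation" of the camera in the world. Camera axes: x right, y down, z forward; pixel columns grow to the right and rows downward; lengths in m; the calibration is good to about 2 mm. A picture is of the moment at which its call begins. There is no depth.
- sign_off(): hands the job in; it is judged then, once.
The state is a dict: "t": time; "q": joint angles; "qd": joint speeds; "tau": joint torques, N m; "tcp_pos": TCP position; "tool_rot": TCP orientation; "force": force on the tool from outside, world axes, zero at the start; "ft_torque": the same for the moment, N m; "finger_gap": opening from 0.0 (shut) to 1.0 (fully open); "gripper_force": force on a finger pad.
Only numpy, scipy, OpenCV 4.12 (cv2) and the standard library are available. Lean on these libraries where they do the work, as an engineer would, in place of code of your own. Each camera call takes 0.05 s, during which the arm holds its last target. There are 200 camera calls.

### The job

Put up the brass display ledge: hook its two claws into the upper slots of the brass uprights and press it down until it is fully home and the red spring catch has snapped over its back edge. Then take the two oldest cartons (dark lids) from the low front end of the sloped lane and stand one on the ledge on each side of its centre grip, and load every fresh carton (cream lid) into the lane behind the dark-lidded one left at the front, long side across the lane like the others. Leave the jar, the tin and the spatula where they are.

Things in the scene. Friction and masses are not known exactly. Their poses are not given: they have to be found in the camera images.
- seat (a point): on the fixed stand of two slotted brass uprights: on the plane of their front faces, midway between them, 150 mm above the counter. The ledge is home when ledge_back is here. Axes: x from the front faces to the back (away from the robot), y left, z up. Uprights at y = +-50 mm, each 34 mm wide, 190 mm tall, plate 5 mm thick, slippery. The base plate lies behind them, none in front
- slot_l (a point): middle of the lower end of the left upright's upper slot, on the front face (50 mm left of and 22 mm below seat), same axes; the right one mirrors it. The slot is 14 mm wide and 34 mm high, from here up, open right through the plate. (A lower slot, 34 mm high, begins 108 mm below this and is not used.)
- catch (a joint): red spring catch, 26 mm wide, between the uprights above the seat, hinged 34 mm above it. 0 rad = sprung out: its sloped toe reaches 9 mm in front of the uprights, underside 2 mm above seat height; grows (to 0.45) as it is pushed back by the ledge's back edge in the last 12 mm down, then springs back to 0 over it. Takes some 5 to 12 N pressed down on the ledge; its weight will not do
- ledge_back (a point): loose brass display ledge, 300 g: middle of its back edge, on its top surface. Axes: x backwards out of the back edge (the way the claws point), y left, z up. Top plate x = -110 to 0, y = -75 to 75 mm, 5 mm thick, on two cheeks 8 mm thick at y = +-50 mm, reaching 75 mm below this point; it stands on these on the counter at the start. When hung its front may sag by 0.05 to 0.09 rad
- claw_l (a point): left claw of the ledge, 8 mm thick in y: this point is the middle of the underside of its neck, at the ledge's back edge (50 mm left of, 22 mm below ledge_back), same axes; the right one mirrors it. Neck 7 mm back, 12 mm up from here; then a hook, x = 7 to 13 mm, from 14 mm below to 12 mm above. It enters with this point 14 to 22 mm above slot_l, rests on that when home, and slips out if let go over 6 mm above it
- ledge_grip (a point): centre of the dark steel grip on top of the ledge, same axes as ledge_back: 55 mm in front of the back edge, on the centre line, 18 mm above the top plate. Grip 50 mm long in x, 10 mm thick in y, 36 mm tall; the balance point of the ledge lies about under it. The bays for the cartons are left and right of it, each 70 mm wide, 110 mm deep
- lane_front (a point): on the fixed sloped lane, at its low front end: on its floor, at the inner face of the clear front lip, 25 mm above the counter. Axes: x horizontal, up the lane (away from the robot), y left, z up. The floor rises at 0.28 rad for 250 mm and is slick: cartons slide down by themselves. 60 mm between the side rails, 8 mm high (68 mm over their outsides); lip 16 mm high; back end open
- old1_mid (a point): a truffle carton 44 x 56 x 50 mm (its own x, y, z; z up), 120 g, gold band round it along y, dark lid, the oldest, first at the front of the lane: its centre; in the lane its x points up the slope and it leans back with the slope by 0.28 rad
- old2_mid (a point): a truffle carton 44 x 56 x 50 mm (its own x, y, z; z up), 120 g, gold band round it along y, dark lid, second oldest, second in the lane: its centre
- old3_mid (a point): a truffle carton 44 x 56 x 50 mm (its own x, y, z; z up), 120 g, gold band round it along y, dark lid, third in the lane, stays in the lane and slides to the front: its centre
- new1_mid (a point): a truffle carton 44 x 56 x 50 mm (its own x, y, z; z up), 120 g, gold band round it along y, cream lid, fresh stock standing on the counter between the robot and the uprights (two or three of these are there): its centre
- new2_mid (a point): a truffle carton 44 x 56 x 50 mm (its own x, y, z; z up), 120 g, gold band round it along y, cream lid, fresh stock standing on the counter between the robot and the uprights (two or three of these are there): its centre
- new3_mid (a point): a truffle carton 44 x 56 x 50 mm (its own x, y, z; z up), 120 g, gold band round it along y, cream lid, fresh stock standing on the counter between the robot and the uprights (two or three of these are there): its centre
- jar: amber glass jar, 56 mm wide, 100 mm tall, to be left alone; origin under its centre
- tin: red tin, 60 mm wide, 85 mm tall, to be left alone; origin under its centre
- spat: wooden-handled spatula 170 mm long lying on the counter, to be left alone; origin below its middle
There are look-alikes about, which are no part of the job. What is shaped like the part that bears old2_mid but blue is not meant.

How it is judged:
On the way, in this order (a step that is already met when the one before it is completed fails the run):
1. the ledge is hooked in both upper slots, fully home, with the catch sprung back over its back edge (x of ledge_back in the frame of seat between -0.012 and 0.004 m and y of ledge_back in the frame of seat between -0.006 and 0.006 m and z of ledge_back in the frame of seat between -0.004 and 0.004 m and angle between ledge_back's own z axis and vertical below 0.12 rad and value of joint catch below 0.1 rad), for 0.3 s.
2. the two oldest cartons stand on the ledge, one on each side of its grip (all of step 1 and ((x of old1_mid in the frame of ledge_grip between -0.04 and 0.04 m and y of old1_mid in the frame of ledge_grip between 0.025 and 0.065 m and z of old1_mid in the frame of ledge_grip between 0 and 0.014 m and angle between each of old1_mid, old2_mid's own z axis and vertical below 0.15 rad and x of old2_mid in the frame of ledge_grip between -0.04 and 0.04 m and y of old2_mid in the frame of ledge_grip between -0.065 and -0.025 m and z of old2_mid in the frame of ledge_grip between 0 and 0.014 m) or (x of old1_mid in the frame of ledge_grip between -0.04 and 0.04 m and y of old1_mid in the frame of ledge_grip between -0.065 and -0.025 m and z of old1_mid in the frame of ledge_grip between 0 and 0.014 m and angle between each of old1_mid, old2_mid's own z axis and vertical below 0.15 rad and x of old2_mid in the frame of ledge_grip between -0.04 and 0.04 m and y of old2_mid in the frame of ledge_grip between 0.025 and 0.065 m and z of old2_mid in the frame of ledge_grip between 0 and 0.014 m))), for 0.2 s.
At the end, for the whole second after the job is handed in: Ledge locked (within 6 mm sideways, 4 mm in height, catch under 0.1 rad); old1 and old2 upright on it, one each side of the grip, 25 to 65 mm off its centre line; old3 at the lane front, fresh cartons closed up behind it, square within 0.15 rad; all let go (all of step 2 and x of old3_mid in the frame of lane_front between 0 and 0.03 m and y of old3_mid in the frame of lane_front between -0.01 and 0.01 m and z of old3_mid in the frame of lane_front between 0.01 and 0.1 m and angle between old3_mid's own z axis and vertical between 0.18 and 0.4 rad and angle between the y axis of each of old3_mid, new1_mid, new2_mid, new3_mid and the y axis of lane_front, either way round below 0.15 rad and x of new1_mid in the frame of lane_front between 0.038 and 0.165 m and y of new1_mid in the frame of lane_front between -0.01 and 0.01 m and z of new1_mid in the frame of lane_front between 0.01 and 0.1 m and angle between new1_mid's own z axis and vertical between 0.18 and 0.4 rad and x of new2_mid in the frame of lane_front between 0.038 and 0.165 m and y of new2_mid in the frame of lane_front between -0.01 and 0.01 m and z of new2_mid in the frame of lane_front between 0.01 and 0.1 m and angle between new2_mid's own z axis and vertical between 0.18 and 0.4 rad and x of new3_mid in the frame of lane_front between 0.038 and 0.165 m and y of new3_mid in the frame of lane_front between -0.01 and 0.01 m and z of new3_mid in the frame of lane_front between 0.01 and 0.1 m and angle between new3_mid's own z axis and vertical between 0.18 and 0.4 rad); the robot touches nothing.
It fails at once if the jar is moved more than 30 mm (distance of jar from where it was at the start of the episode above 0.03 m).
It fails at once if the tin is moved more than 30 mm (distance of tin from where it was at the start of the episode above 0.03 m).
It fails at once if the spatula is moved more than 30 mm (distance of spat from where it was at the start of the episode above 0.03 m).
It fails at once if old3 is lifted out of the lane (z of old3_mid in the frame of lane_front above 0.13 m).
Of new1, new2, new3 only 2 to 3 are there at a start; the rules pass over those that are not, and their reading is None.
At some moment in a run one of new1, new2, new3 may be knocked a few centimetres aside while the robot is not near it.
It also fails if it takes over 192 s, if anything falls off the work surface, if the arm or the gripper's body presses on something with over 40 N, if the wrist force passes 120 N, or if a joint passes its speed limit or range.

## Working session

There is one attempt and no reset: what is moved stays moved. The work goes in short steps, Python scripts to look and compute and a tool call to move; the robot and the scene stay as the last step left them, time stands still between calls to the robot, and variables do not carry over. Pictures are saved under pics/ and viewed, at most 14 in all, crops included, and the job is handed in when it is done.

Besides the shell and the picture viewer there is one more tool, called after "Emit:" as name(argument=value, ...), one argument or row to a line, values as JSON. send_rows: Moves the arm, as the interface text tells. Its arguments: {"type":"object","properties":{"commands":{"type":"string"},"grip_force":{"type":"number"}},"required":["commands"]}

```bash
mkdir -p pics; ls; cat > h.py <<'E'
import numpy as np, cv2
from station import readout, cams
def snap(n,f):
    s=cams.snapshot(n); np.savez('pics/'+f+'.npz',**{k:np.array(v) for k,v in s.items()})
    cv2.imwrite('pics/'+f+'.png',s['pixels'][:,:,::-1]); return s
def load(f): return np.load('pics/'+f+'.npz')
def w(s,u,v,z):
    d=s['rotation']@np.linalg.inv(s['intrinsics'])@np.array([u,v,1.]); e=s['eye']
    return e+d*(z-e[2])/d[2]
def px(s,p):
    c=s['intrinsics']@(s['rotation'].T@(np.array(p)-s['eye'])); return c[:2]/c[2]
def crop(f,x0,y0,x1,y1,k,o):
    i=cv2.imread('pics/'+f+'.png')[y0:y1,x0:x1]; cv2.imwrite('pics/'+o+'.png',cv2.resize(i,None,fx=k,fy=k,interpolation=cv2.INTER_CUBIC))
E
python3 - <<'E'
from h import *
a=snap('scene','s0');b=snap('top','t0')
for s in (a,b): print(s['eye'],s['rotation'],s['intrinsics'])
i=np.vstack([cv2.imread('pics/s0.png'),cv2.imread('pics/t0.png')])
print(readout.sense())
E
```

```text
pics
[ 1.00739698 -0.52392207  0.84675802] [ 0.85648517  0.36762853 -0.14527622 -0.33192956] [[382.2402741    0.         324.03142414]
 [  0.         382.2402741  201.55590687]
 [  0.           0.           1.        ]]
[ 0.28317512 -0.04817397  1.53793379] [-0.70287303  0.70580209 -0.0680415   0.05642057] [[485.78751676   0.         318.31964673]
 [  0.         485.78751676 203.22816407]
 [  0.           0.           1.        ]]
{'t': 0.1, 'q': array([-1.52351547e+00,  5.28390704e-01,  1.43381607e+00,  4.01238785e-05,
        1.18142602e+00, -1.78487524e-01]), 'qd': array([ 7.53937448e-05, -2.21144263e-04, -1.37891990e-03,  9.25906091e-04,
        1.59612552e-04,  8.74673785e-04]), 'tau': array([-8.18575354e-04, -4.43305957e+01, -1.78585535e+01, -2.35298985e-04,
        3.90744506e-03,  3.80287290e-06]), 'tcp_pos': array([ 0.139925  , -0.60846263,  0.2384074 ]), 'tool_rot': array([ 9.93635686e-01,  1.12636955e-01,  8.53844178e-05, -1.01665696e-03]), 'force': array([ 0.36170314, -0.60595346,  0.03217756]), 'ft_torque': array([ 0.00237685, -0.00326035,  0.0036048 ]), 'gripper_force': 0.0, 'finger_gap': 0.999714039728437}
```

View pics/s0.png

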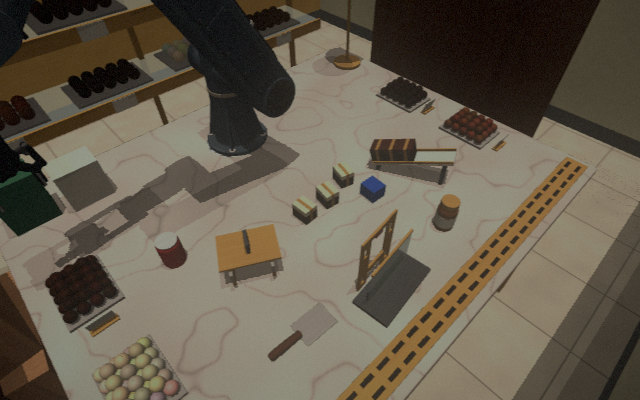

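View pics/t0.png

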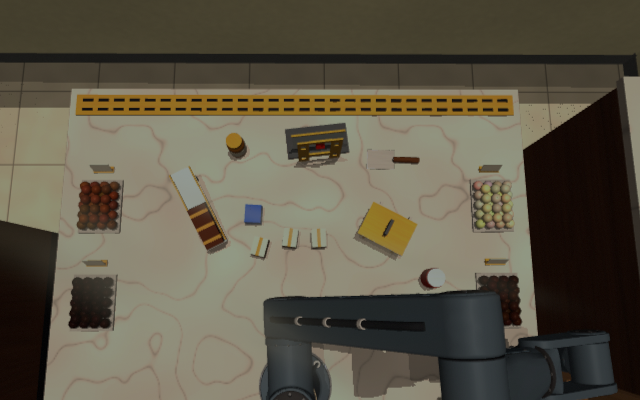

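The scene shows: ledge (248,250), uprights (378,250), lane (410,155), fresh cartons (305,210), (327,195) and (343,176), a blue look-alike (373,188), tin (171,250), jar (447,210) and spatula (303,330). In the top view the fresh cartons are at (260,247), (290,238) and (318,238). The blue one at (254,214) is to be ignored. The ledge at (388,229) is the only brass plate with a grip.

```bash
python3 - <<'E'
s=open('h.py').read()
s=s.replace("def snap","from scipy.spatial.transform import Rotation as R\ndef snap").replace("s=cams.snapshot(n);","s=cams.snapshot(n); s['rotation']=R.from_quat(s['rotation']).as_matrix();")
open('h.py','w').write(s)
E
python3 - <<'E'
from h import *
a=snap('scene','s1');b=snap('top','t1')
for uv in [(260,247),(290,238),(318,238)]: print(w(b,*uv,.05))
crop('t1',160,115,460,290,2.66,'t1c')
i=cv2.imread('pics/s1.png'); A=cv2.resize(i[215:300,205:300],None,fx=4.2,fy=4.2,interpolation=2);B=cv2.resize(i[205:300,345:440],None,fx=4.2,fy=4.2,interpolation=2)
A=cv2.resize(A,(399,399));B=cv2.resize(B,(399,399))
cv2.imwrite('pics/s1c.png',np.hstack([A,B]))
E
```

```text
[0.41273054 0.1055663  0.05      ]
[0.43996488 0.01407326 0.05      ]
[ 0.4396306  -0.07188238  0.05      ]
```

View pics/t1c.png

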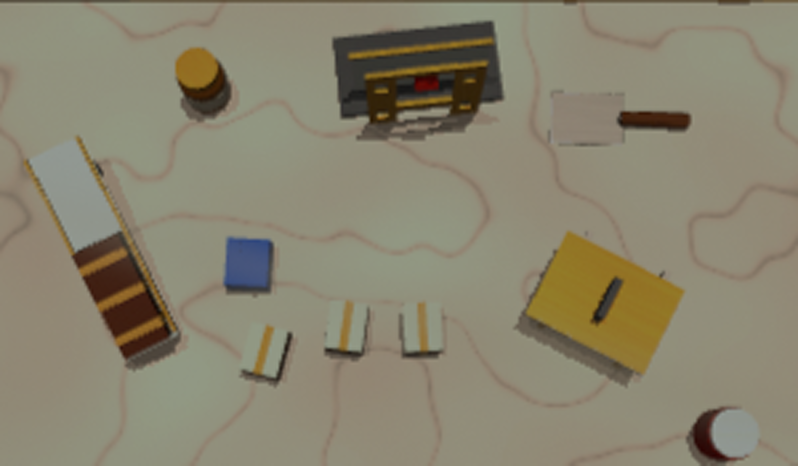

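View pics/s1c.png

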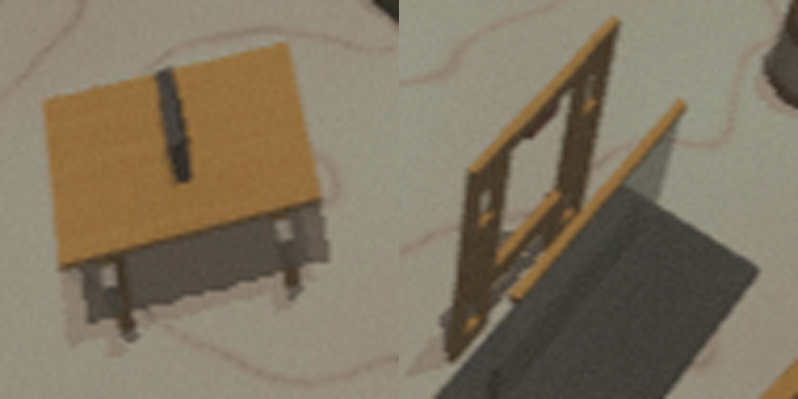

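The top crop shows the ledge corners at (568,232), (683,290), (642,374) and (524,314), with its claws on the upper-right edge. It also shows the stand's top strip from (366,75) to (487,66) and the lane bands at (139,332), (120,296) and (102,262). The scene crop shows the claws on the edge facing the camera, which is the +x side. The base plate is behind the uprights.

```bash
cat >> h.py <<'E'
from scipy.optimize import least_squares
def fit(obs,x0,z=0.):
    def f(p):
        c,s=np.cos(p[2]),np.sin(p[2]); r=[]
        for S,l,uv in obs: r+=list(px(S,[p[0]+c*l[0]-s*l[1],p[1]+s*l[0]+c*l[1],l[2]])-np.array(uv))
        return r
    q=least_squares(f,x0,loss='soft_l1'); return q.x,np.round(np.array(f(q.x)).reshape(-1,2),1)
E
cat > m1.py <<'E'
from h import *
S=load('s1');T=load('t1')
t=lambda u,v:((u)/2.66+160-.3,v/2.66+115-.3)
a=lambda u,v:(205+u/4.2-.4,215+v*85/399-.4)
b=lambda u,v:(345+(u-399)/4.2-.4,205+v/4.2-.4)
# ledge origin = ledge_back; z top=.075
print('ledge',*fit([(T,(0,.075,.075),t(568,232)),(T,(0,-.075,.075),t(683,290)),(T,(-.11,-.075,.075),t(642,374)),(T,(-.11,.075,.075),t(524,314)),
 (S,(0,-.075,.075),a(60,265)),(S,(0,.075,.075),a(320,200)),(S,(-.11,.075,.075),a(288,43)),(S,(-.11,-.075,.075),a(44,100))],[.45,-.25,-.45]))
print('stand',*fit([(T,(.0025,.067,.19),t(366,75)),(T,(.0025,-.067,.19),t(487,66)),(T,(0,.067,0),t(368,122)),
 (S,(.0025,-.067,.19),b(471,172)),(S,(.0025,.067,.19),b(617,20)),(S,(.005,-.067,0),b(450,358))],[.7,0,.07]))
th=.28;o=[]
for i,uv in enumerate([(139,332),(120,296),(102,262)]):
    s=.022+.044*i; o.append((T,(s*np.cos(th)-.05*np.sin(th),0,.025+s*np.sin(th)+.05*np.cos(th)),t(*uv)))
L=.25*np.cos(th);H=.025+.25*np.sin(th)
o+=[(T,(L,.03,H),t(29,165)),(T,(L,-.034,H+.008),t(80,137))]
print('lane',*fit(o,[.42,.2,.4]))
for uv in [(266,351),(347,327),(423,328)]: print(w(T,*t(*uv),.05))
E
python3 m1.py
```

```text
ledge [ 0.51610294 -0.30675729 -0.49043209] [[-0.3 -1.3]
 [ 0.4 -0.4]
 [-0.   0. ]
 [-0.  -0.6]
 [-0.7  0.1]
 [ 0.2 -0.4]
 [-0.2 -0.9]
 [-0.5 -0.7]]
stand [ 0.70389366 -0.0757915   0.09202183] [[-0.9 -0.1]
 [-0.2 -0.9]
 [ 0.1  0.3]
 [-0.9 -0.4]
 [ 0.2 -0.2]
 [-0.2  1.3]]
lane [0.4254992  0.24378207 0.45367551] [[-0.1  0.4]
 [ 0.4  0.8]
 [ 0.5  0.4]
 [-0.3 -1.7]
 [-0.7 -0.8]]
[0.4137891 0.106498  0.05     ]
[0.44109516 0.01361495 0.05      ]
[ 0.43959648 -0.07410247  0.05      ]
```

```bash
cat >> h.py <<'E'
def to(x,y,z,phi=None):
    s=readout.sense();m=R.from_quat(s['tool_rot']).as_matrix();f=np.arctan2(m[1,0],m[0,0])
    if phi is None: phi=f
    d=(phi-f+np.pi)%(2*np.pi)-np.pi
    e=np.array([x,y,z])-s['tcp_pos'];c,n=np.cos(phi),np.sin(phi)
    print('t %.1f'%s['t'],'tcp',np.round(s['tcp_pos'],4),'phi %.3f'%f,'| spin %.2f, then units x %.2f y %.2f z %.2f'%(-np.degrees(d)/4,(c*e[0]+n*e[1])/.02,(n*e[0]-c*e[1])/.02,-e[2]/.02))
E
python3 -c "
from h import *
to(.4676,-.2809,.15,-.490)"
```

```text
t 0.2 tcp [ 0.1399 -0.6087  0.2387] phi 0.226 | spin 10.25, then units x 6.74 y -22.17 z 4.43
```

Emit:
send_rows(
  commands="40 0 0 0 1;40 0 0 0 1;40 0 0 0 1;40 0 0 0 1;40 0 0 0 1;40 0 0 0 1;40 0 0 0 1;40 0 0 0 1;40 0 0 0 1;40 0 0 0 1;40 0 0 0 0.25;40 0.3 -1 0.1 0;40 0.3 -1 0.1 0;40 0.3 -1 0.1 0;40 0.3 -1 0.1 0;40 0.3 -1 0.1 0;40 0.3 -1 0.1 0;40 0.3 -1 0.1 0;40 0.3 -1 0.1 0;40 0.3 -1 0.1 0",
)

```text
t: 1.87
tcp_pos: [0.2729, -0.4748, 0.2212]
tool_rot: [0.97, -0.242, -0.0, -0.0]
force: [0.5, -0.4, -0.4]
finger_gap: 0.465
gripper_force: 0.0
```

Emit:
send_rows(
  commands="40 0.3 -1 0.1 0;40 0.3 -1 0.1 0;40 0.3 -1 0.1 0;40 0.3 -1 0.1 0;40 0.3 -1 0.1 0;40 0.3 -1 0.1 0;40 0.3 -1 0.1 0;40 0.3 -1 0.1 0;40 0.3 -1 0.2 0;40 0.3 -1 0.2 0;40 0.3 -1 0.2 0;40 0.3 -1 0.2 0;40 0.2 -0.2 0.2 0;40 0 0 0 0;40 0 0 0 0",
)

```text
t: 3.12
tcp_pos: [0.4541, -0.2964, 0.1851]
tool_rot: [0.97, -0.242, -0.0, 0.0]
force: [-0.2, 0.5, -0.0]
finger_gap: 0.467
gripper_force: 0.0
```

```bash
python3 -c "
from h import *
to(.4676,-.2809,.091,-.490)
s=snap('scene','s2');t=snap('top','t2')
i=cv2.imread('pics/s2.png')[150:300,170:320];j=cv2.imread('pics/t2.png')[150:300,310:460]
cv2.imwrite('pics/c2.png',cv2.resize(np.hstack([i,j]),None,fx=2.66,fy=2.66,interpolation=2))"
```

```text
t 3.1 tcp [ 0.4541 -0.2964  0.1851] phi -0.488 | spin 0.02, then units x 0.23 y -1.00 z 4.71
```

View pics/c2.png

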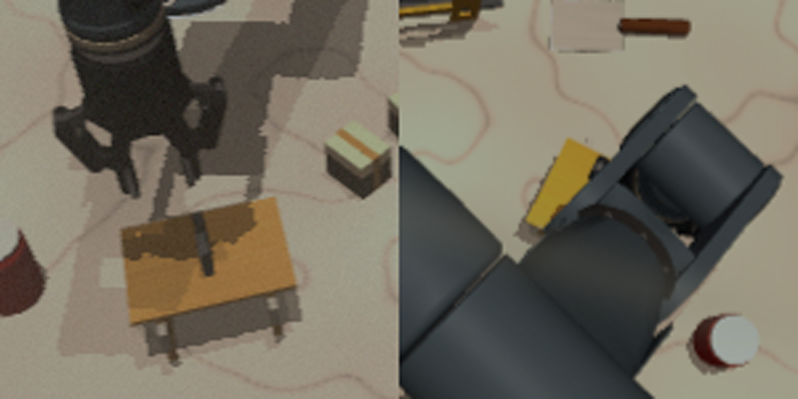

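The gripper hangs above the ledge grip (crop 205,240), with the fingers straddling it. I'm descending and closing.

Emit:
send_rows(
  commands="40 0.2 -1 0 0;40 0 0 0.9 0;40 0 0 0.9 0;40 0 0 0.9 0;40 0 0 0.9 0;40 0 0 0.6 0;40 0 0 0.5 0;40 0 0 0 0;0 0 0 0 0;0 0 0 0 0;0 0 0 0 0;0 0 0 0 0;0 0 0 0 0;0 0 0 0 0",
  grip_force=70,
)

```text
t: 4.38
tcp_pos: [0.4676, -0.281, 0.0924]
tool_rot: [0.97, -0.242, 0.001, 0.001]
force: [-0.7, -1.6, 6.4]
finger_gap: 0.1
gripper_force: 69.3
```

```bash
python3 -c "
from h import *
print(readout.sense());to(.4676,-.2809,.2,-.490)"
```

```text
{'t': 4.3833, 'q': array([-7.45880776e-01,  6.39681496e-01,  1.75473263e+00, -4.31759314e-04,
        7.44860112e-01,  1.31485010e+00]), 'qd': array([ 0.00020776, -0.00100261, -0.00092858,  0.00058153,  0.00171179,
        0.00094543]), 'tau': array([ 7.32753016e-01, -3.84752333e+01, -9.27213818e+00,  2.07295585e-01,
       -7.85172475e-02, -2.35179719e-02]), 'tcp_pos': array([ 0.46759997, -0.28102027,  0.09235108]), 'tool_rot': array([ 9.70183038e-01, -2.42370599e-01,  9.46428842e-04,  6.85203948e-04]), 'force': array([-0.71536242, -1.55908878,  6.36039298]), 'ft_torque': array([-0.05645755,  0.12631416, -0.03916855]), 'gripper_force': 69.33281064033508, 'finger_gap': 0.09991950632099184}
t 4.4 tcp [ 0.4676 -0.281   0.0924] phi -0.490 | spin 0.01, then units x -0.00 y -0.01 z -5.38
```

Emit:
send_rows(
  commands="0 0 0 -0.5 0;0 0 0 -1 0;0 0 0 -1 0;0 0 0 -1 0;0 0 0 -1 0;0 0 0 -0.5 0;0 0 0 0 -1;0 0 0 0 -1;0 0 0 0 -1;0 0 0 0 -1;0 0 0 0 -1;0 0 0 0 -1;0 0 0 0 -1;0 0 0 0 -1;0 0 0 0 -0.33;0 0 0 0 0",
)

```text
t: 5.72
tcp_pos: [0.4667, -0.2798, 0.1908]
tool_rot: [0.999, 0.046, -0.001, -0.001]
force: [0.5, 0.1, -2.4]
finger_gap: 0.1
gripper_force: 68.4
```

```bash
python3 -c "
from h import *
to(.5894,-.0864,.187,.092)"
```

```text
t 5.7 tcp [ 0.4667 -0.2798  0.1908] phi 0.091 | spin -0.01, then units x 7.00 y -9.07 z 0.19
```

Emit:
send_rows(
  commands="0 0.4 -0.5 0 0;0 0.7 -0.9 0 0;0 0.7 -0.9 0 0;0 0.7 -0.9 0 0;0 0.7 -0.9 0 0;0 0.7 -0.9 0 0;0 0.7 -0.9 0 0;0 0.7 -0.9 0 0;0 0.7 -0.9 0 0;0 0.7 -0.9 0 0;0 0.3 -0.5 0 0;0 0 0 0 0;0 0 0 0 0",
)

```text
t: 6.8
tcp_pos: [0.5894, -0.0856, 0.191]
tool_rot: [0.999, 0.047, -0.001, 0.0]
force: [-0.0, 0.5, -2.6]
finger_gap: 0.1
gripper_force: 68.5
```

```bash
python3 -c "
from h import *
to(.5894,-.0864,.187,.092)
s=snap('scene','s3');t=snap('top','t3')
i=cv2.imread('pics/s3.png')[170:320,280:430];j=cv2.imread('pics/t3.png')[100:250,240:390]
cv2.imwrite('pics/c3.png',cv2.resize(np.hstack([i,j]),None,fx=2.66,fy=2.66,interpolation=2))"
```

```text
t 6.8 tcp [ 0.5894 -0.0856  0.191 ] phi 0.093 | spin 0.02, then units x -0.00 y 0.04 z 0.20
```

View pics/c3.png

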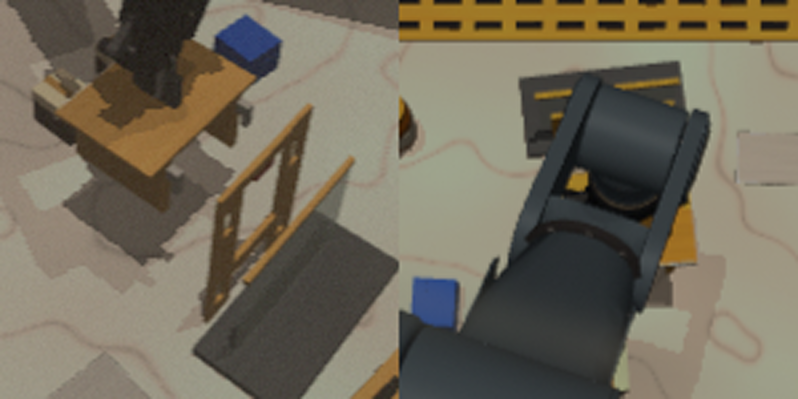

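```bash
cat > ov.py <<'E'
from h import *
def ov(f,x0,y0,x1,y1,k,o,segs):
    s=load(f);i=cv2.resize(cv2.imread('pics/'+f+'.png')[y0:y1,x0:x1],None,fx=k,fy=k,interpolation=2)
    for P,pose,col in segs:
        c,n=np.cos(pose[2]),np.sin(pose[2])
        q=[((px(s,[pose[0]+c*p[0]-n*p[1],pose[1]+n*p[0]+c*p[1],p[2]])-[x0,y0]+.5)*k*16).astype(int) for p in P]
        cv2.polylines(i,[np.array(q)],True,col,1,cv2.LINE_AA,4)
    cv2.imwrite('pics/'+o+'.png',i)
def plate(z): return [(0,.075,z),(0,-.075,z),(-.11,-.075,z),(-.11,.075,z)]
def claw(y,z): return [(.013,y-.004,z-.036),(.013,y+.004,z-.036),(.013,y+.004,z-.010),(.013,y-.004,z-.010)]
def slot(y): return [(.005,y-.007,.128),(.005,y+.007,.128),(.005,y+.007,.162),(.005,y-.007,.162)]
top=[(.005,-.067,.19),(.005,.067,.19),(0,.067,.19),(0,-.067,.19)]
E
python3 - <<'E'
from ov import *
st=(.7039,-.0758,.092);t=readout.sense()['tcp_pos'];c,n=np.cos(.092),np.sin(.092)
le=(t[0]+.055*c,t[1]+.055*n,.092);z=t[2]-.0174
G=(0,255,0);C=(255,255,0)
ov('s3',290,170,420,300,6,'c4',[(plate(z),le,G),(claw(.05,z),le,C),(claw(-.05,z),le,C),(slot(.05),st,G),(slot(-.05),st,G),(top,st,C)])
i=cv2.imread('pics/c4.png');cv2.imwrite('pics/c4.png',i[:600])
E
```

```text
(no output)
```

View pics/c4.png

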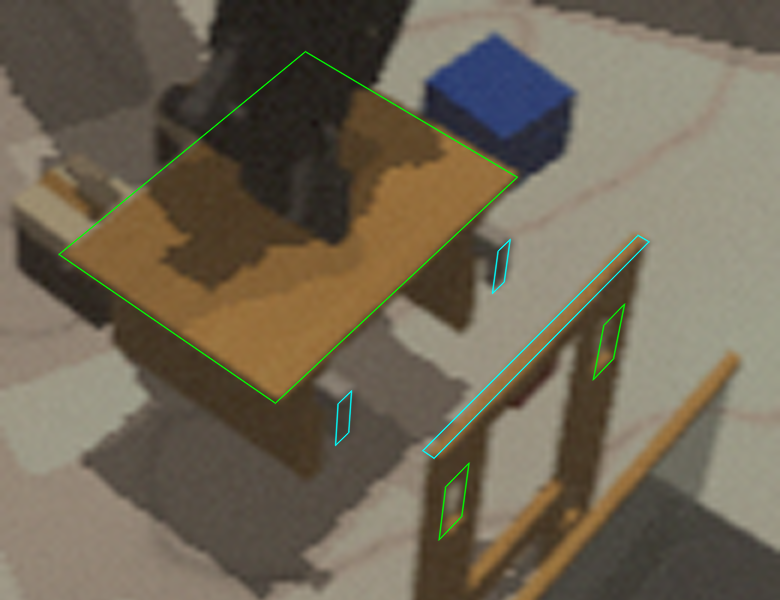

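The overlay of the computed ledge and slots matches the picture: plate corners at (60,254) and (276,402), stand strip from (425,452) to (645,240). I'm lowering to the entry height and moving in.

Emit:
send_rows(
  commands="0 0.5 0.04 0.27 0;0 0.5 0 0 0;0 0.5 0 0 0;0 0.5 0 0 0;0 0.2 0 0 0;0 0 0 0 0;0 0 0 0 0",
)

```text
t: 7.48
tcp_pos: [0.6333, -0.0836, 0.1854]
tool_rot: [0.999, 0.045, -0.001, -0.0]
force: [-0.5, 0.0, -3.2]
finger_gap: 0.105
gripper_force: 68.4
```

Emit:
send_rows(
  commands="0 0.15 0 0 0;0 0.15 0 0 0;0 0.15 0 0 0;0 0.15 0 0 0;0 0.15 0 0 0;0 0.05 0 0 0;0 0 0 0 0;0 0 0 0 0",
)

```text
t: 8.15
tcp_pos: [0.6485, -0.0817, 0.186]
tool_rot: [0.999, 0.046, -0.001, 0.0]
force: [-4.6, -1.1, 1.2]
finger_gap: 0.109
gripper_force: 69.0
```

```bash
cat > st.py <<'E'
from ov import *
st=(.7039,-.0758,.092)
def led():
    s=readout.sense();t=s['tcp_pos'];m=R.from_quat(s['tool_rot']).as_matrix();f=np.arctan2(m[1,0],m[0,0])
    le=(t[0]+.055*np.cos(f),t[1]+.055*np.sin(f),f);z=t[2]-.0174
    d=np.array(le[:2])-st[:2];c,n=np.cos(st[2]),np.sin(st[2])
    print('ledge in seat mm',np.round(1000*np.array([c*d[0]+n*d[1],-n*d[0]+c*d[1],z-.15]),1),'dyaw %.3f'%(f-st[2]),'F',s['force'],'M',s['ft_torque'],'t',s['t'],'gap',s['finger_gap'])
    return le,z
E
python3 -c "
from st import *
led()
s=snap('scene','s5');crop('s5',325,180,425,280,6,'c5')"
```

```text
ledge in seat mm [-0.8 -0.7 18.6] dyaw -0.000 F [-4.60811809 -1.14283323  1.2495883 ] M [-0.18871169  0.76312169 -0.01068031] t 8.15 gap 0.10906414757641988
```

View pics/c5.png

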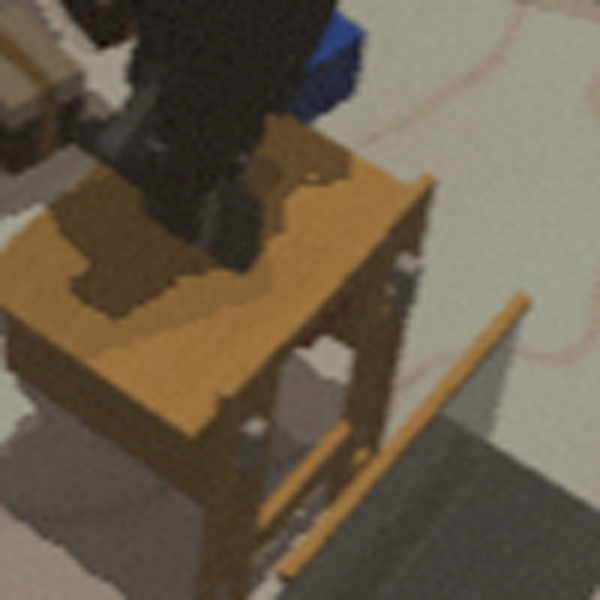

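Both grey claws show behind the uprights, at crop (250,440) and (405,280), so they are through the slots. Now I'm pressing down.

Emit:
send_rows(
  commands="0 -0.02 0 0.15 0;0 0 0 0.15 0;0 0 0 0.15 0;0 0 0 0 0",
  grip_force=110,
)

```text
t: 8.53
tcp_pos: [0.6484, -0.0819, 0.1776]
tool_rot: [0.999, 0.046, -0.001, 0.0]
force: [-5.6, -0.9, 2.5]
finger_gap: 0.098
gripper_force: 107.5
```

```bash
python3 -c "
from st import *
led()"
```

```text
ledge in seat mm [-0.8 -0.9 10.2] dyaw 0.001 F [-5.59555058 -0.89490147  2.54082082] M [-0.18795313  0.61351504  0.26262215] t 8.5333 gap 0.09796239656861504
```

Emit:
send_rows(
  commands="0 0 0 0.1 0;0 0 0 0.1 0;0 0 0 0.1 0;0 0 0 0.1 0;0 0 0 0 0;0 0 0 0 0",
)

```text
t: 9.03
tcp_pos: [0.6485, -0.0817, 0.1689]
tool_rot: [0.999, 0.046, -0.001, 0.0]
force: [-5.7, -0.7, -0.1]
finger_gap: 0.1
gripper_force: 107.5
```

```bash
python3 -c "
from st import *
led()"
```

```text
ledge in seat mm [-0.7 -0.7  1.5] dyaw 0.001 F [-5.6671397  -0.71038561 -0.10879965] M [-0.20338058  0.62445038  0.27082198] t 9.0333 gap 0.09992150182850949
```

Emit:
send_rows(
  commands="0 0 0 0.08 0;0 0 0 0.08 0;0 0 0 0.08 0;0 0 0 0 0;0 0 0 0 0",
)

```text
t: 9.45
tcp_pos: [0.649, -0.0818, 0.1672]
tool_rot: [0.999, 0.046, 0.0, 0.0]
force: [-9.8, 0.2, 13.5]
finger_gap: 0.093
gripper_force: 112.6
```

```bash
python3 -c "
from st import *
led()
s=snap('scene','s6');crop('s6',325,180,425,280,6,'c6')"
```

```text
ledge in seat mm [-0.2 -0.9 -0.2] dyaw 0.001 F [-9.77551379  0.21119846 13.4682358 ] M [8.43117975e-04 1.20790323e+00 3.54087228e-01] t 9.45 gap 0.09286799565212842
```

View pics/c6.png

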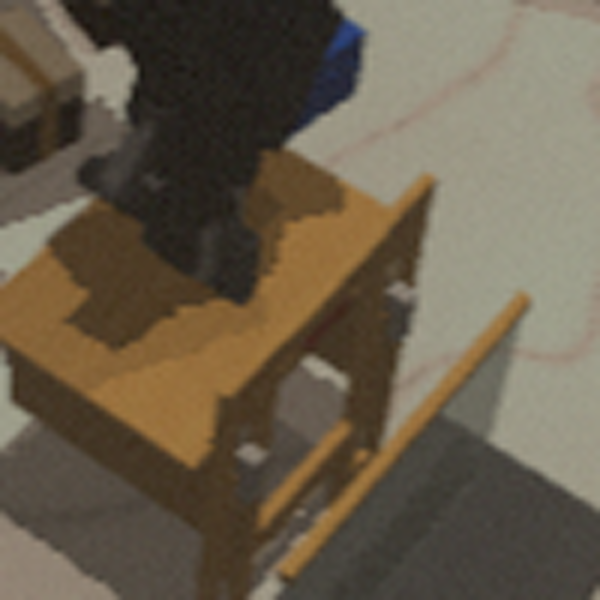

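The hooks rest at the slot bottoms, at crop (250,455) and (400,295), with an upward force of about 13 N. I'll press a little more to be sure, then relax and release.

Emit:
send_rows(
  commands="0 0 0 0.08 0;0 0 0 0.05 0;0 0 0 0 0;0 0 0 0 0",
)

```text
t: 9.83
tcp_pos: [0.649, -0.0819, 0.1669]
tool_rot: [0.999, 0.047, 0.001, 0.001]
force: [-13.7, -0.4, 23.6]
finger_gap: 0.093
gripper_force: 114.3
```

Emit:
send_rows(
  commands="0 0 0 -0.1 0;0 0 0 -0.08 0;14 0 0 0 0;20 0 0 0 0;24 0 0 0 0;24 0 0 0 0;24 0 0 -0.6 0;24 0 0 -1 0;24 0 0 -1 0;24 -0.5 0 -1 0;24 -1 0 -1 0;24 -1 0 0 0;24 -1 0 0 0;24 -1 0 0 0;24 -1 0 0 0;24 0 0 0 0",
)

```text
t: 11.17
tcp_pos: [0.5363, -0.0912, 0.2577]
tool_rot: [0.999, 0.045, -0.001, -0.0]
force: [-0.6, -0.2, 0.2]
finger_gap: 0.288
gripper_force: 0.0
```

```bash
python3 - <<'E'
from ov import *
st=(.7039,-.0758,.092);G=(0,255,0)
print(readout.sense()['tcp_pos'])
s=snap('scene','s7');t=snap('top','t7')
ov('s7',320,190,420,290,4,'c7a',[(plate(.15),st,G)])
ov('t7',270,110,370,210,4,'c7b',[])
cv2.imwrite('pics/c7.png',np.hstack([cv2.imread('pics/c7a.png'),cv2.imread('pics/c7b.png')]))
E
```

```text
[ 0.5362794  -0.09120891  0.25773839]
```

View pics/c7.png

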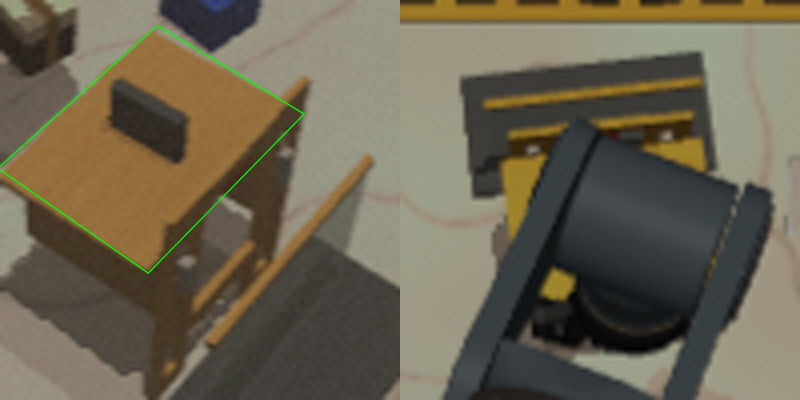

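The ledge hangs with its back edge on the green home outline; the back corners are at crop (150,270) and (303,113). The front sags slightly, as expected, and both hooks are behind the plates. Next is old1.

```bash
python3 -c "
from h import *
to(.4345,.2482,.13,.4537)"
```

```text
t 11.3 tcp [ 0.5402 -0.0919  0.2581] phi 0.091 | spin -5.19, then units x 2.70 y -17.60 z 6.41
```

Emit:
send_rows(
  commands="40 0 0 0 -1;40 0 0 0 -1;40 0 0 0 -1;40 0 0 0 -1;40 0 0 0 -1;40 0 0 0 -0.2;60 0.15 -1 0 0;80 0.15 -1 0 0;80 0.15 -1 0 0;80 0.15 -1 0 0;80 0.15 -1 0 0;80 0.15 -1 0 0;80 0.15 -1 0 0;80 0.15 -1 0.2 0;80 0.15 -1 0.4 0;80 0.15 -1 0.5 0;80 0.15 -1 0.5 0;80 0.15 -1 0.5 0;80 0.15 -1 0.5 0;80 0.15 -1 0.5 0",
)

```text
t: 12.93
tcp_pos: [0.4555, 0.1797, 0.1949]
tool_rot: [0.974, 0.225, 0.001, -0.0]
force: [0.4, -0.0, 0.8]
finger_gap: 0.937
gripper_force: 0.0
```

Emit:
send_rows(
  commands="80 0.2 -1 0.5 0;80 0.2 -1 0.5 0;80 0.2 -1 0.5 0;80 0 -0.6 0.5 0;80 0 0 0.5 0;80 0 0 0 0;80 0 0 0 0",
)

```text
t: 13.52
tcp_pos: [0.4338, 0.2484, 0.1447]
tool_rot: [0.974, 0.225, -0.0, 0.0]
force: [-0.1, 0.3, -0.1]
finger_gap: 0.936
gripper_force: 0.0
```

```bash
python3 - <<'E'
from ov import *
to(.4345,.2482,.058,.4537)
s=snap('scene','s8');t=snap('top','t8')
G=(0,255,0);C=(255,255,0);la=(.4255,.2438,.4537);th=.28
def cart(i):
    f=lambda s,h,y:(s*np.cos(th)-h*np.sin(th),y,.025+s*np.sin(th)+h*np.cos(th))
    return [f(.044*i,.05,.028),f(.044*i,.05,-.028),f(.044*i+.044,.05,-.028),f(.044*i+.044,.05,.028)]
def rail(y): return [(0,y,.025),(.24,y,.094),(.24-.0022,y,.102),(-.0022,y,.033)]
ov('s8',345,90,465,190,4,'a',[(cart(i),la,G) for i in range(3)]+[(rail(-.034),la,C),(rail(.034),la,C)])
i=cv2.imread('pics/t8.png')[100:200,270:350]
cv2.imwrite('pics/c8.png',np.hstack([cv2.imread('pics/a.png'),cv2.resize(i,None,fx=4,fy=4,interpolation=2)]))
E
```

```text
t 13.5 tcp [0.4338 0.2484 0.1447] phi 0.455 | spin 0.01, then units x 0.03 y 0.02 z 4.34
```

View pics/c8.png

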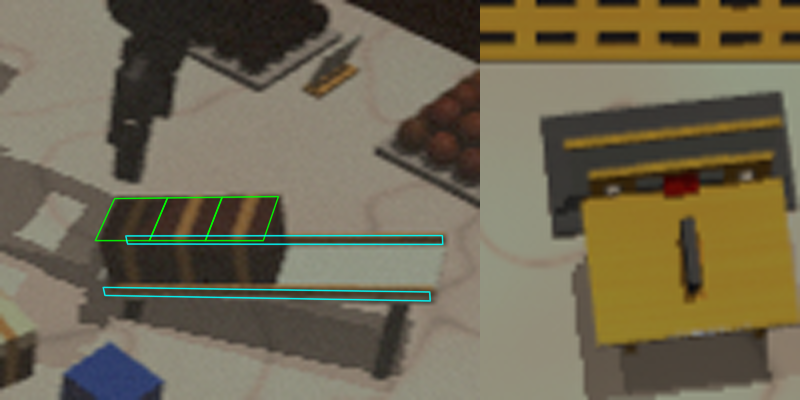

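Top crop: the red catch overlaps the ledge's back edge at (682,185), so the ledge is locked. The lane overlay agrees to about 2 mm. I'm descending on old1.

Emit:
send_rows(
  commands="80 0.12 0 0.9 0;80 0 0 0.9 0;80 0 0 0.9 0;80 0 0 0.9 0;80 0 0 0.6 0;80 0 0 0.1 0;80 0 0 0 0;50 0 0 0 0;50 0 0 0 0;50 0 0 0 0;50 0 0 0 0;50 0 0 0 0",
  grip_force=30,
)

```text
t: 14.62
tcp_pos: [0.4367, 0.2495, 0.0603]
tool_rot: [0.974, 0.225, 0.001, -0.0]
force: [-0.6, -2.2, 6.2]
finger_gap: 0.65
gripper_force: 33.5
```

```bash
python3 -c "
from h import *
print(readout.sense()['force']);to(.4345,.2482,.20,.4537)"
```

```text
[-0.58125509 -2.1692851   6.24736807]
t 14.6 tcp [0.4367 0.2495 0.0603] phi 0.455 | spin 0.02, then units x -0.13 y 0.01 z -6.98
```

Emit:
send_rows(
  commands="50 -0.08 0 -0.3 0;50 -0.15 0 -0.5 0;50 -0.15 0 -0.5 0;50 -0.15 0 -0.5 0;50 -0.15 0 -0.5 0;50 -0.15 0 -0.5 0;50 -0.1 0 -1 0;50 0 0 -1 0;50 0 0 -1 0;50 0 0 -1 0;50 0 0 -1 0;50 0 0 0 0;50 0 0 0 0",
)

```text
t: 15.7
tcp_pos: [0.4192, 0.2412, 0.2164]
tool_rot: [0.974, 0.225, 0.001, -0.0]
force: [-0.4, -0.2, -2.4]
finger_gap: 0.651
gripper_force: 32.7
```

```bash
cat >> st.py <<'E'
def seat(x,y,z,phi): # world from seat frame, then to
    c,n=np.cos(st[2]),np.sin(st[2]); to(st[0]+c*x-n*y,st[1]+n*x+c*y,z,phi)
E
python3 -c "
from st import *
s=readout.sense();print(s['force'],s['finger_gap'])
seat(-.055,.042,.225,1.663)
s=snap('scene','s9');snap('top','t9')"
```

```text
[-0.37242442 -0.21391904 -2.44171926] 0.6512010405551494
t 15.7 tcp [0.4192 0.2412 0.2164] phi 0.455 | spin -17.31, then units x -14.99 y 9.96 z -0.43
```

```bash
python3 - <<'E'
from h import *
th=.28;la=(.4255,.2438,.4537);c,n=np.cos(la[2]),np.sin(la[2])
for f in ('s1','s9'):
    s=load(f);im=s['pixels'].astype(int);L=[]
    for a in np.arange(.005,.24,.011):
        for h in (0.035,):   # near side face line (y=-.028)
            p=(a*np.cos(th)-h*np.sin(th),-.028,.025+a*np.sin(th)+h*np.cos(th))
            u=px(s,[la[0]+c*p[0]-n*p[1],la[1]+n*p[0]+c*p[1],p[2]]).round().astype(int); L.append(int(im[u[1],u[0]].sum()))
    print(f,L)
print(readout.sense()['force'])
E
```

```text
s1 [133, 132, 175, 137, 126, 141, 165, 144, 123, 112, 166, 123, 120, 330, 434, 437, 432, 431, 429, 434, 431, 440]
s9 [124, 131, 146, 119, 124, 132, 159, 118, 118, 325, 428, 427, 426, 427, 426, 423, 423, 429, 416, 427, 426, 422]
[ 0.06043462  0.74818979 -1.79034172]
```

Emit:
send_rows(
  commands="50 0 0 -0.3 -1;50 0 0 0 -1;50 0 0 0 -1;50 0 0 0 -1;50 0 0 0 -1;50 0 0 0 -1;50 0 0 0 -1;50 0 0 0 -1;50 0 0 0 -1;50 0 0 0 -1;50 0 0 0 -1;50 0 0 0 -1;50 0 0 0 -1;50 0 0 0 -1;50 0 0 0 -1;50 0 0 0 -1;50 0 0 0 -1;50 0 0 0 -0.3;50 -0.3 0.2 0 0;50 -0.7 0.47 0 0",
)

```text
t: 17.47
tcp_pos: [0.4326, 0.2227, 0.2201]
tool_rot: [0.674, 0.739, -0.001, -0.001]
force: [0.8, -0.1, -2.4]
finger_gap: 0.647
gripper_force: 32.6
```

Emit:
send_rows(
  commands="50 -0.8 0.53 0 0;50 -0.8 0.53 0 0;50 -0.8 0.53 0 0;50 -0.8 0.53 0 0;50 -0.8 0.53 0 0;50 -0.8 0.53 0 0;50 -0.8 0.53 0 0;50 -0.8 0.53 0 0;50 -0.8 0.53 0 0;50 -0.8 0.53 0 0;50 -0.8 0.53 0 0;50 -0.8 0.53 0 0;50 -0.8 0.53 0 0;50 -0.8 0.53 0 0;50 -0.8 0.53 0 0;50 -0.8 0.53 0 0;50 -0.6 0.4 0 0;50 -0.4 0.3 0 0;50 0 0 0 0;50 0 0 0 0",
)

```text
t: 19.13
tcp_pos: [0.6418, -0.0358, 0.2203]
tool_rot: [0.674, 0.738, -0.0, -0.001]
force: [-1.3, 0.9, -0.9]
finger_gap: 0.651
gripper_force: 32.6
```

```bash
python3 -c "
from st import *
seat(-.055,.042,.183,1.663)"
```

```text
t 19.1 tcp [ 0.6418 -0.0358  0.2203] phi 1.661 | spin -0.03, then units x -0.18 y 0.16 z 1.86
```

Emit:
send_rows(
  commands="50 -0.15 0.1 0.5 0;50 0 0 0.5 0;50 0 0 0.4 0;50 0 0 0.3 0;50 0 0 0.1 0;50 0 0 0 0;50 0 0 0 0",
  grip_force=22,
)

```text
t: 19.72
tcp_pos: [0.6447, -0.0382, 0.1851]
tool_rot: [0.674, 0.739, 0.0, 0.0]
force: [-0.1, 0.7, -2.2]
finger_gap: 0.65
gripper_force: 32.6
```

Emit:
send_rows(
  commands="50 0 0 0.1 0;50 0 0 0.05 0;50 0 0 0 0;50 0 0 0 0",
)

```text
t: 20.05
tcp_pos: [0.6452, -0.0384, 0.1832]
tool_rot: [0.674, 0.739, 0.001, 0.001]
force: [-1.2, 0.1, 4.4]
finger_gap: 0.653
gripper_force: 33.2
```

Emit:
send_rows(
  commands="50 0 0 0.1 0;50 0 0 0.05 0;50 0 0 0 0;50 0 0 0 0",
)

```text
t: 20.38
tcp_pos: [0.6452, -0.0384, 0.1827]
tool_rot: [0.674, 0.739, 0.001, 0.001]
force: [-5.2, 2.0, 15.6]
finger_gap: 0.65
gripper_force: 34.6
```

Emit:
send_rows(
  commands="50 0 0 -0.12 0;50 0 0 0 0;57 0 0 0 0;58 0 0 0 0;60 0 0 0 0;64 0 0 0 0;68 0 0 0 0;70 0 0 0 0;70 0 0 0 0",
)

```text
t: 21.13
tcp_pos: [0.6447, -0.0384, 0.1813]
tool_rot: [0.674, 0.739, -0.0, -0.0]
force: [0.3, -0.2, -0.5]
finger_gap: 0.822
gripper_force: 0.0
```

Emit:
send_rows(
  commands="70 0 0 -0.3 0;70 0 0 -0.6 0;70 0 0 -1 0;70 0 0 -1 0;70 0 0 -1 0;70 0.5 -0.3 -0.5 0;70 0.8 -0.5 0 0;70 0.8 -0.5 0 0;70 0.8 -0.5 0 0;70 0.8 -0.5 0 0;70 0.8 -0.5 0 0;70 0.8 -0.5 0 0;70 0 0 0 0;70 0 0 0 0",
)

```text
t: 22.3
tcp_pos: [0.5684, 0.0623, 0.27]
tool_rot: [0.673, 0.739, 0.0, 0.0]
force: [0.2, 0.2, 0.2]
finger_gap: 0.822
gripper_force: 0.0
```

```bash
python3 - <<'E'
from st import *
s=snap('scene','s10');t=snap('top','t10')
to(.4355,.2487,.12,.4537)
ov('s10',320,160,420,260,4,'a',[(plate(.15),st,(0,255,0))])
i=cv2.imread('pics/t10.png')[110:210,250:350]
cv2.imwrite('pics/c10.png',np.hstack([cv2.imread('pics/a.png'),cv2.resize(i,None,fx=4,fy=4,interpolation=2)]))
E
```

```text
t 22.4 tcp [0.5696 0.061  0.2699] phi 1.663 | spin 17.32, then units x -1.92 y -11.37 z 7.50
```

View pics/c10.png

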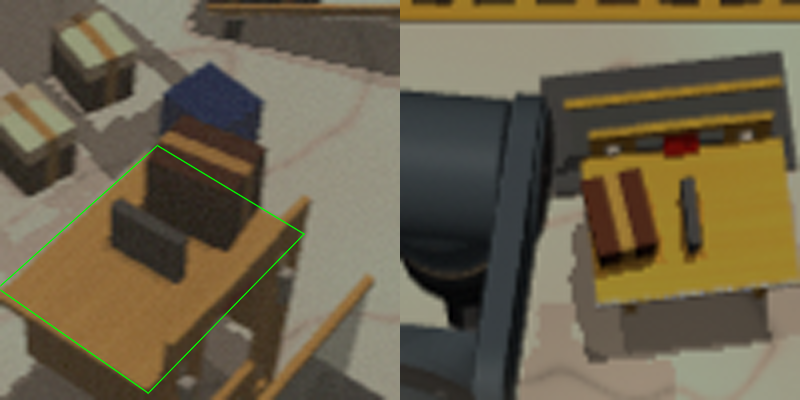

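old1 stands flat to the left of the grip (top crop 620,215), and the catch is still over the edge (682,147). Now old2.

Emit:
send_rows(
  commands="80 0 0 0 1;80 0 0 0 1;80 0 0 0 1;80 0 0 0 1;80 0 0 0 1;80 0 0 0 1;80 0 0 0 1;80 0 0 0 1;80 0 0 0 1;80 0 0 0 1;80 0 0 0 1;80 0 0 0 1;80 0 0 0 1;80 0 0 0 1;80 0 0 0 1;80 0 0 0 1;80 0 0 0 1;80 0 0 0 0.3;80 -0.1 -0.6 0.4 0;80 -0.16 -0.95 0.65 0",
)

```text
t: 24.07
tcp_pos: [0.5529, 0.0857, 0.2491]
tool_rot: [0.974, 0.225, 0.002, 0.001]
force: [0.4, 0.3, 0.0]
finger_gap: 0.934
gripper_force: 0.0
```

Emit:
send_rows(
  commands="80 -0.16 -0.95 0.65 0;80 -0.16 -0.95 0.65 0;80 -0.16 -0.95 0.65 0;80 -0.16 -0.95 0.65 0;80 -0.16 -0.95 0.65 0;80 -0.16 -0.95 0.65 0;80 -0.16 -0.95 0.65 0;80 -0.16 -0.95 0.65 0;80 -0.16 -0.95 0.65 0;80 -0.16 -0.95 0.65 0;80 0 -0.4 0 0;80 0 0 0 0;80 0 0 0 0",
)

```text
t: 25.15
tcp_pos: [0.4356, 0.2508, 0.1188]
tool_rot: [0.974, 0.226, 0.001, 0.0]
force: [0.9, 0.2, 0.2]
finger_gap: 0.941
gripper_force: 0.0
```

```bash
python3 -c "
from h import *
to(.4365,.2495,.0605,.4537)"
```

```text
t 25.1 tcp [0.4356 0.2508 0.1188] phi 0.457 | spin 0.04, then units x 0.01 y 0.08 z 2.92
```

Emit:
send_rows(
  commands="80 0 0.08 0.7 0;80 0 0 0.8 0;80 0 0 0.8 0;80 0 0 0.5 0;80 0 0 0.07 0;80 0 0 0 0;50 0 0 0 0;50 0 0 0 0;50 0 0 0 0;50 0 0 0 0;50 0 0 0 0",
  grip_force=30,
)

```text
t: 26.07
tcp_pos: [0.4366, 0.2492, 0.0621]
tool_rot: [0.974, 0.226, 0.001, 0.0]
force: [-0.5, -0.9, 5.9]
finger_gap: 0.65
gripper_force: 33.3
```

Emit:
send_rows(
  commands="50 -0.08 0 -0.3 0;50 -0.15 0 -0.5 0;50 -0.15 0 -0.5 0;50 -0.15 0 -0.5 0;50 -0.15 0 -0.5 0;50 -0.15 0 -0.5 0;50 -0.1 0 -1 0;50 0 0 -1 0;50 0 0 -1 0;50 0 0 -1 0;50 0 0 -1 0;50 0 0 -1 0;50 0 0 -1 0;50 0 0 -0.5 0;50 0 0 0 0",
)

```text
t: 27.32
tcp_pos: [0.42, 0.2412, 0.2702]
tool_rot: [0.974, 0.225, 0.003, -0.0]
force: [0.1, -0.2, -1.5]
finger_gap: 0.649
gripper_force: 32.5
```

```bash
python3 -c "
from st import *
s=readout.sense();print(s['force'],s['finger_gap'])
seat(-.055,-.049,.27,1.663)"
```

```text
[ 0.07200409 -0.22650842 -1.52740234] 0.6489613332379591
t 27.3 tcp [0.42   0.2412 0.2702] phi 0.455 | spin -17.30, then units x -19.54 y 9.93 z 0.01
```

Emit:
send_rows(
  commands="50 0 0 0 -1;50 0 0 0 -1;50 0 0 0 -1;50 0 0 0 -1;50 0 0 0 -1;50 0 0 0 -1;50 0 0 0 -1;50 0 0 0 -1;50 0 0 0 -1;50 0 0 0 -1;50 0 0 0 -1;50 0 0 0 -1;50 0 0 0 -1;50 0 0 0 -1;50 0 0 0 -1;50 0 0 0 -1;50 0 0 0 -1;50 0 0 0 -0.3;50 -0.4 0.2 0 0;50 -0.7 0.36 0 0",
)

```text
t: 28.98
tcp_pos: [0.4312, 0.2201, 0.2667]
tool_rot: [0.674, 0.739, -0.001, -0.001]
force: [-0.1, -0.2, -0.6]
finger_gap: 0.651
gripper_force: 32.4
```

Emit:
send_rows(
  commands="50 -0.95 0.48 0 0;50 -0.95 0.48 0 0;50 -0.95 0.48 0 0;50 -0.95 0.48 0 0;50 -0.95 0.48 0 0;50 -0.95 0.48 0 0;50 -0.95 0.48 0 0;50 -0.95 0.48 0 0;50 -0.95 0.48 0 0;50 -0.95 0.48 0 0;50 -0.95 0.48 0 0;50 -0.95 0.48 0 0;50 -0.95 0.48 0 0;50 -0.95 0.48 0 0;50 -0.95 0.48 0 0;50 -0.95 0.48 0 0;50 -0.95 0.48 0 0;50 -0.95 0.48 0 0;50 -0.95 0.48 0 0;50 -0.4 0.2 0 0",
)

```text
t: 30.65
tcp_pos: [0.6526, -0.1337, 0.2664]
tool_rot: [0.675, 0.738, -0.0, 0.001]
force: [1.4, -0.2, -0.8]
finger_gap: 0.652
gripper_force: 32.4
```

Emit:
send_rows(
  commands="50 0 0 0 0;50 0 0 0 0",
)

```text
t: 30.82
tcp_pos: [0.6509, -0.1303, 0.2664]
tool_rot: [0.674, 0.738, -0.0, -0.001]
force: [-0.1, 0.2, -2.1]
finger_gap: 0.654
gripper_force: 32.4
```

```bash
python3 -c "
from st import *
seat(-.055,-.049,.19,1.663)"
```

```text
t 30.8 tcp [ 0.6509 -0.1303  0.2664] phi 1.661 | spin -0.03, then units x 0.02 y 0.14 z 3.82
```

Emit:
send_rows(
  commands="50 0 0.14 0.6 0;50 0 0 0.8 0;50 0 0 0.8 0;50 0 0 0.8 0;50 0 0 0.4 0;50 0 0 0.3 0;50 0 0 0 0;50 0 0 0 0",
)

```text
t: 31.48
tcp_pos: [0.6546, -0.1296, 0.1932]
tool_rot: [0.674, 0.739, 0.0, 0.0]
force: [-0.1, -0.2, -1.4]
finger_gap: 0.651
gripper_force: 32.5
```

Emit:
send_rows(
  commands="50 0 0 0.1 0;50 0 0 0.1 0;50 0 0 0 0;50 0 0 0 0",
)

```text
t: 31.82
tcp_pos: [0.6546, -0.1302, 0.1895]
tool_rot: [0.674, 0.739, 0.0, 0.0]
force: [-0.1, 0.7, -1.2]
finger_gap: 0.646
gripper_force: 32.5
```

Emit:
send_rows(
  commands="50 0 0 0.1 0;50 0 0 0.08 0;50 0 0 0 0;50 0 0 0 0",
)

```text
t: 32.15
tcp_pos: [0.6546, -0.1302, 0.1855]
tool_rot: [0.674, 0.739, 0.0, 0.0]
force: [0.8, -0.8, -0.7]
finger_gap: 0.653
gripper_force: 32.5
```

Emit:
send_rows(
  commands="50 0 0 0.07 0;50 0 0 0.0 0;50 0 0 0 0",
)

```text
t: 32.4
tcp_pos: [0.6547, -0.1302, 0.1849]
tool_rot: [0.674, 0.739, 0.0, 0.0]
force: [-1.5, 0.7, 4.0]
finger_gap: 0.651
gripper_force: 33.0
```

Contact. Releasing.

Emit:
send_rows(
  commands="50 0 0 -0.03 0;57 0 0 0 0;58 0 0 0 0;60 0 0 0 0;64 0 0 0 0;68 0 0 0 0;70 0 0 0 0;70 0 0 0 0;70 0 0 -0.3 0;70 0 0 -0.6 0;70 0 0 -1 0;70 0 0 -1 0;70 0 0 -1 0;70 0 0 -1 0;70 0 0.5 -0.5 0;70 0 1 0 0;70 0 1 0 0;70 0 1 0 0;70 0 1 0 0;70 0 1 0 0",
)

```text
t: 34.07
tcp_pos: [0.7651, -0.1199, 0.2945]
tool_rot: [0.674, 0.739, 0.0, 0.001]
force: [-0.0, -0.5, 0.3]
finger_gap: 0.823
gripper_force: 0.0
```

```bash
python3 - <<'E'
from h import *
print(readout.sense()['tcp_pos'])
s=snap('scene','s11');t=snap('top','t11')
# top-down rectify at z=.2 for ledge; cream lids detection
for n,S in (('s',s),('t',t)):
    h=cv2.cvtColor(S['pixels'],cv2.COLOR_RGB2HSV)
    print(n,h[236:241,286:292,0].mean())
E
```

```text
[ 0.76505482 -0.11991638  0.29452822]
s 15.366666666666667
t 97.0
```

```bash
python3 - <<'E'
from h import *
la=(.4255,.2438,.4537);c,n=np.cos(la[2]),np.sin(la[2]);th=.28
for f in ('t1','t2','s1','s11'):
    s=load(f);im=s['pixels'].astype(np.float32);ys=np.arange(-.05,.0501,.001)
    for a0 in (.15,.19):
        prof=[]
        for y in ys:
            v=[]
            for x in np.arange(a0,a0+.04,.002):
                u=px(s,[la[0]+c*x-n*y,la[1]+n*x+c*y,.025+x*np.tan(th)])
                v.append(cv2.getRectSubPix(im,(1,1),(float(u[0]),float(u[1])))[0,0])
            prof.append(np.mean(v,0))
        b=np.array(prof)[:,2]  # blue: high on white, low on gold
        m=b[40:60].mean(); 
        lo=[ys[i] for i in range(50,0,-1) if b[i]<.75*m][:1]; hi=[ys[i] for i in range(50,101) if b[i]<.75*m][:1]
        print(f,a0,lo,hi,b[::4].astype(int))
E
cat > mv.txt <<'E'
E
python3 -c "
from h import *
to(.56,.10,.27,1.663)"
```

```text
t1 0.15 [np.float64(-0.028999999999999984)] [np.float64(0.03000000000000007)] [120 111 110 106  90  79 136 142 142 142 141 141 141 141 140 140 140 140
 140 140  95  71 111 116 116 114]
t1 0.19 [np.float64(-0.027999999999999983)] [np.float64(0.03000000000000007)] [121 118 117 100  83  64 133 145 145 144 144 144 144 143 143 143 143 143
 142 141  99  70 106 113 113 112]
t2 0.15 [np.float64(-0.028999999999999984)] [np.float64(0.03000000000000007)] [131 121 120 117  99  87 149 156 155 155 155 154 154 154 154 154 154 154
 154 153 104  78 123 127 127 126]
t2 0.19 [np.float64(-0.027999999999999983)] [np.float64(0.03000000000000007)] [133 129 128 110  92  71 145 158 158 158 158 158 158 157 157 157 156 156
 156 155 109  77 116 124 124 123]
s1 0.15 [np.float64(-0.016999999999999973)] [np.float64(0.03200000000000007)] [ 74  78  85  76  71  51  44  58  89 132 134 134 135 135 135 135 134 135
 135 133 109  68  43  52  82 106]
s1 0.19 [np.float64(-0.017999999999999974)] [np.float64(0.03200000000000007)] [ 77  89  92  73  65  54  44  55  94 127 134 134 135 135 135 135 134 134
 134 133 110  69  42  47  72 104]
s11 0.15 [np.float64(-0.017999999999999974)] [np.float64(0.03400000000000007)] [49 50 58 48 47 43 40 44 54 65 68 70 71 75 79 86 85 82 80 84 71 53 43 48
 60 72]
s11 0.19 [np.float64(-0.017999999999999974)] [np.float64(0.03200000000000007)] [ 80  93  97  76  66  53  41  54 100 135 144 143 143 143 144 143 143 143
 143 142 116  70  38  45  74 110]
t 34.2 tcp [ 0.7664 -0.1196  0.2933] phi 1.664 | spin 0.01, then units x 11.89 y -9.26 z 1.17
```

Emit:
send_rows(
  commands="70 0.5 -0.4 0 0;70 1 -0.78 0 0;70 1 -0.78 0 0;70 1 -0.78 0 0;70 1 -0.78 0 0;70 1 -0.78 0 0;70 1 -0.78 0 0;70 1 -0.78 0 0;70 1 -0.78 0 0;70 1 -0.78 0 0;70 1 -0.78 0 0;70 1 -0.78 0 0;70 0.4 -0.3 0.5 0;70 0 0 0 0;70 0 0 0 0",
)

```text
t: 35.42
tcp_pos: [0.5565, 0.1, 0.2835]
tool_rot: [0.674, 0.739, -0.0, 0.0]
force: [0.9, 0.0, 0.6]
finger_gap: 0.82
gripper_force: 0.0
```

```bash
python3 - <<'E'
from st import *
s=snap('scene','s12');t=snap('top','t12')
i=cv2.imread('pics/s12.png')[145:265,285:415];A=cv2.resize(i,(520,480),interpolation=2)
j=cv2.imread('pics/t12.png')[110:210,290:350];B=cv2.resize(j,(288,480),interpolation=2)
cv2.imwrite('pics/c12.png',np.hstack([A,B])[:,:800])
E
```

```text
(no output)
```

View pics/c12.png

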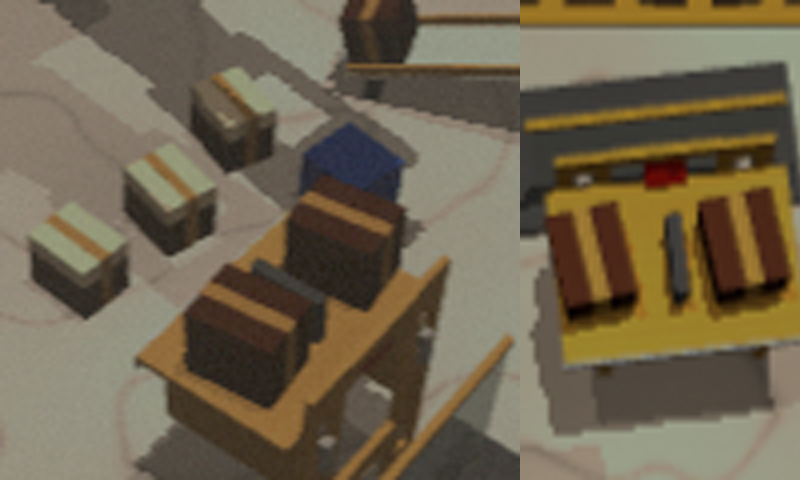

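Both old cartons stand upright on the ledge, at (245,335) and (345,240), and the catch (665,175) is on the edge. The fresh cartons are at crop (235,100), (170,182) and (80,242).

```bash
cat > m2.py <<'E'
from h import *
s=load('s12');k=lambda u,v:(285+u/4-.4,145+v/4-.4)
for nm,co,b in [('n1',[(192,92),(240,67),(278,108),(232,130)],[(220,78),(258,120)]),('n2',[(125,180),(168,145),(216,183),(172,218)],[(145,160),(195,202)]),('n3',[(30,238),(72,203),(128,243),(85,280)],[(50,220),(105,262)])]:
    P=np.array([w(s,*k(*q),.05)[:2] for q in co]);B=np.array([w(s,*k(*q),.05)[:2] for q in b]);d=B[1]-B[0]
    e1=(P[2]+P[3]-P[0]-P[1])/2; 
    print(nm,P.mean(0).round(4),'len',np.linalg.norm(e1).round(4),'y-axis angle %.3f corners, %.3f band'%(np.arctan2(e1[1],e1[0]),np.arctan2(d[1],d[0])))
E
python3 m2.py
python3 - <<'E'
from h import *
T=load('t1');t=lambda u,v:((u)/2.66+160-.3,v/2.66+115-.3)
for a,b in [((260,372),(271,327)),((345,350),(350,302)),((424,350),(421,304))]:
    d=w(T,*t(*b),.05)-w(T,*t(*a),.05);print(np.arctan2(d[1],d[0]),np.linalg.norm(d))
E
```

```text
n1 [0.4187 0.11  ] len 0.0528 y-axis angle -0.193 corners, -0.234 band
n2 [0.4476 0.0132] len 0.0517 y-axis angle -0.033 corners, -0.057 band
n3 [ 0.4453 -0.0735] len 0.056 y-axis angle 0.046 corners, 0.030 band
-0.22472942657991862 0.05301027451297802
-0.09894136849513277 0.05583642308540478
0.059290611125299215 0.05340982600811769
```

```bash
python3 -c "
from h import *
to(.416,.108,.12,1.351)"
```

```text
t 35.5 tcp [0.5582 0.0992 0.2836] phi 1.662 | spin 4.45, then units x -1.12 y -7.03 z 8.18
```

Emit:
send_rows(
  commands="72 0 0 0 1;72 0 0 0 1;72 0 0 0 1;72 0 0 0 1;72 0 0 0 0.45;72 -0.15 -0.9 0.7 0;72 -0.15 -0.9 0.9 0;72 -0.15 -0.9 0.9 0;72 -0.15 -0.9 0.9 0;72 -0.15 -0.9 0.9 0;72 -0.15 -0.9 0.9 0;72 -0.15 -0.9 0.9 0;72 0 -0.7 0.9 0;72 0 0 0.8 0;72 0 0 0 0;72 0 0 0 0",
)

```text
t: 36.85
tcp_pos: [0.4175, 0.1092, 0.1266]
tool_rot: [0.78, 0.625, 0.0, 0.0]
force: [0.2, -0.5, 0.9]
finger_gap: 0.846
gripper_force: 0.0
```

```bash
python3 -c "
from h import *
to(.416,.108,.045,1.351)"
```

```text
t 36.9 tcp [0.4175 0.1092 0.1266] phi 1.351 | spin -0.00, then units x -0.08 y -0.06 z 4.08
```

Emit:
send_rows(
  commands="72 -0.08 -0.06 0.7 0;72 0 0 0.9 0;72 0 0 0.9 0;72 0 0 0.8 0;72 0 0 0.5 0;72 0 0 0.28 0;72 0 0 0 0;50 0 0 0 0;50 0 0 0 0;50 0 0 0 0;50 0 0 0 0;50 0 0 0 0",
  grip_force=30,
)

```text
t: 37.85
tcp_pos: [0.4159, 0.1085, 0.0461]
tool_rot: [0.78, 0.626, 0.001, 0.001]
force: [0.7, -0.7, 7.5]
finger_gap: 0.645
gripper_force: 32.3
```

Emit:
send_rows(
  commands="50 0 0 -0.5 0;50 0 0 -1 0;50 0 0 -1 0;50 0 0 -1 0;50 0 0 -1 0;50 0 0 -1 0;50 0 0 -0.5 0;50 0 0 0 1;50 0 0 0 1;50 0 0 0 1;50 0 0 0 1;50 0 0 0 1;50 0 0 0 1;50 0 0 0 1;50 0 0 0 1;50 0 0 0 1;50 0 0 0 1;50 0 0 0 1;50 0 0 0 1;50 0 0 0 0.85",
)

```text
t: 39.52
tcp_pos: [0.4141, 0.1087, 0.1652]
tool_rot: [0.975, 0.224, -0.0, -0.0]
force: [-0.4, 0.2, -1.3]
finger_gap: 0.645
gripper_force: 32.5
```

```bash
cat >> h.py <<'E'
def lane(x,y,z,phi=.4537):
    c,n=np.cos(.4537),np.sin(.4537); s=readout.sense(); print('gap',s['finger_gap'],'F',s['force'].round(1))
    to(.4255+c*x-n*y,.2438+n*x+c*y,z,phi)
E
python3 -c "
from h import *
lane(.0741,.0005,.13)"
```

```text
gap 0.6446536842058872 F [-0.4  0.2 -1.3]
t 39.5 tcp [0.4141 0.1087 0.1652] phi 0.452 | spin -0.03, then units x 7.18 y -5.85 z 1.76
```

Emit:
send_rows(
  commands="50 0.4 -0.3 0 0;50 0.85 -0.7 0 0;50 0.85 -0.7 0 0;50 0.85 -0.7 0 0;50 0.85 -0.7 0 0;50 0.85 -0.7 0 0;50 0.85 -0.7 0 0;50 0.85 -0.7 0 0;50 0.8 -0.6 0 0;50 0 0 0 0;50 0 0 0 0;50 0 0 0 0",
)

```text
t: 40.52
tcp_pos: [0.4911, 0.2755, 0.1647]
tool_rot: [0.974, 0.226, -0.001, 0.0]
force: [0.3, -0.6, -1.1]
finger_gap: 0.646
gripper_force: 32.5
```

```bash
python3 -c "
from h import *
lane(.0741,.0005,.102)"
```

```text
gap 0.6456504702416017 F [ 0.3 -0.6 -1.1]
t 40.5 tcp [0.4911 0.2755 0.1647] phi 0.456 | spin 0.04, then units x 0.06 y -0.04 z 3.14
```

Emit:
send_rows(
  commands="50 0.06 -0.04 0.6 0.04;50 0 0 0.8 0;50 0 0 0.8 0;50 0 0 0.5 0;50 0 0 0.3 0;50 0 0 0.1 0;50 0 0 0 0;50 0 0 0 0",
)

```text
t: 41.18
tcp_pos: [0.4933, 0.2768, 0.1036]
tool_rot: [0.975, 0.224, 0.0, -0.0]
force: [-0.7, 0.4, -2.5]
finger_gap: 0.646
gripper_force: 32.5
```

Emit:
send_rows(
  commands="50 0 0 0.1 0;50 0 0 0.05 0;50 0 0 0 0;50 0 0 0 0",
)

```text
t: 41.52
tcp_pos: [0.493, 0.2769, 0.1004]
tool_rot: [0.975, 0.224, 0.0, -0.0]
force: [-0.3, -0.7, -0.2]
finger_gap: 0.645
gripper_force: 32.5
```

```bash
python3 -c "
from h import *
lane(.0741,.0005,.102)"
```

```text
gap 0.6453619510217433 F [-0.3 -0.7 -0.2]
t 41.5 tcp [0.493  0.2769 0.1004] phi 0.452 | spin -0.02, then units x -0.06 y -0.02 z -0.08
```

Emit:
send_rows(
  commands="50 -0.05 0 0.08 0;50 0 0 0 0;50 0 0 0 0",
)

```text
t: 41.77
tcp_pos: [0.4919, 0.2764, 0.0986]
tool_rot: [0.975, 0.224, -0.0, -0.0]
force: [-0.2, -0.2, -1.0]
finger_gap: 0.645
gripper_force: 32.6
```

Emit:
send_rows(
  commands="58 0 0 0 0;62 0 0 0 0;66 0 0 0 0;72 0 0 0 0;72 0 0 0 0;72 0 0 0 0;72 0 0 -0.5 0;72 0 0 -1 0;72 0 0 -1 0;72 0 0 -1 0;72 0 0 -1 0;72 -0.3 0.4 0 0;72 -0.7 0.7 0 0;72 -0.7 0.8 0 0;72 -0.7 0.8 0 0;72 -0.7 0.8 0 0;72 -0.7 0.8 0 0;72 -0.7 0.8 0 0;72 -0.7 0.8 0 0;72 -0.7 0.8 0 0",
)

```text
t: 43.43
tcp_pos: [0.4433, 0.103, 0.1883]
tool_rot: [0.975, 0.224, -0.0, 0.0]
force: [1.1, -0.2, -0.4]
finger_gap: 0.845
gripper_force: 0.0
```

```bash
cat > chk.py <<'E'
import sys
from h import *
# detect cream lid / band positions: side-face & top-line profile along lane, plus fresh cartons on counter
f=sys.argv[1]; S=snap('scene',f+'s');T=snap('top',f+'t')
la=(.4255,.2438,.4537);c,n=np.cos(la[2]),np.sin(la[2]);th=.28
def P(s,h,y):
    x=s*np.cos(th)-h*np.sin(th); return [la[0]+c*x-n*y,la[1]+n*x+c*y,.025+s*np.sin(th)+h*np.cos(th)]
for nm,s in (('scene',S),('top',T)):
    for y in (-.018,0,.018):
        out=''
        for a in np.arange(.004,.21,.008):
            u=px(s,P(a,.05,y)).round().astype(int);r,g,b=s['pixels'][u[1],u[0]].astype(int)
            out+='D' if r+g+b<190 and r<100 else ('g' if r>1.6*b else ('W' if b>.72*r and r+g+b>330 else 'm'))
        print(nm,y,out)
h=cv2.cvtColor(S['pixels'],cv2.COLOR_RGB2HSV)
# band blobs on fresh cartons on the counter
m=((h[...,0]>8)&(h[...,0]<22)&(h[...,1]>100)&(h[...,2]>90)).astype(np.uint8)
k,l,st,ce=cv2.connectedComponentsWithStats(m)
for i in range(1,k):
    if 8<st[i,4]<120:
        q=w(S,*ce[i],.05)
        if .3<q[0]<.6 and -.2<q[1]<.2:
            yx=np.argwhere(l==i)[:,::-1];W=np.array([w(S,*p,.05)[:2] for p in yx]);d=np.linalg.svd(W-W.mean(0))[2][0];d*=np.sign(d[0])
            print('band',ce[i].round(1),st[i,4],q[:2].round(4),'ang %.3f'%np.arctan2(d[1],d[0]))
E
python3 chk.py k1; python3 -c "
from h import *
to(.444,.0134,.12,1.50)"
```

```text
scene -0.018 mDggDmWmgWWmDgggggggggWWWW
scene 0 DDggDDWWgWWWmWWWWWWWWWWWWW
scene 0.018 mDggDDWWgWWWWWWWWWWWWWWWWW
top -0.018 DDDDDDDDDWWWWWWWWWWWWWWWWW
top 0 DDDDDDWWgWWmWWWWWWWWWWWWWW
top 0.018 DDDgDDWWgWWWWWWWWWWWWWWWWW
band [327.3 188.7] 46 [0.4446 0.0167] ang -0.135
band [371.2 197.8] 84 [0.5571 0.0821] ang 0.282
band [304.3 204.1] 50 [ 0.4434 -0.0718] ang 0.070
band [351.1 206.3] 98 [0.5403 0.0173] ang -1.389
band [347.  221.4] 96 [ 0.5704 -0.0301] ang 0.264
t 43.5 tcp [0.4427 0.1021 0.1882] phi 0.449 | spin -15.06, then units x -4.42 y 0.38 z 3.41
```

new1 seated in the lane at 44–88 mm, directly behind old3. Next is new2.

```bash
python3 -c "
from h import *
to(.4445,.0145,.12,1.48)"
```

```text
t 43.5 tcp [0.4427 0.1021 0.1882] phi 0.449 | spin -14.77, then units x -4.35 y 0.49 z 3.41
```

Emit:
send_rows(
  commands="76 0 0 0 -1;76 0 0 0 -1;76 0 0 0 -1;76 0 0 0 -1;76 0 0 0 -1;76 0 0 0 -1;76 0 0 0 -1;76 0 0 0 -1;76 0 0 0 -1;76 0 0 0 -1;76 0 0 0 -1;76 0 0 0 -1;76 0 0 0 -1;76 0 0 0 -1;76 0 0 0 -0.77;76 -0.9 0.1 0.5 0;76 -0.9 0.1 0.5 0;76 -0.9 0.1 0.5 0;76 -0.9 0.1 0.5 0;76 -0.75 0.1 0.5 0",
)

```text
t: 45.2
tcp_pos: [0.4469, 0.0163, 0.138]
tool_rot: [0.737, 0.676, 0.0, 0.0]
force: [-0.9, 0.6, -0.3]
finger_gap: 0.891
gripper_force: 0.0
```

Emit:
send_rows(
  commands="76 0 0 0.5 0;76 0 0 0 0;76 0 0 0 0",
)

```text
t: 45.45
tcp_pos: [0.4463, 0.0171, 0.1281]
tool_rot: [0.738, 0.675, -0.0, -0.001]
force: [-0.3, 0.4, 1.5]
finger_gap: 0.89
gripper_force: 0.0
```

```bash
python3 -c "
from h import *
to(.4445,.0145,.045,1.48)"
```

```text
t 45.5 tcp [0.4463 0.0171 0.1281] phi 1.483 | spin 0.04, then units x -0.14 y -0.08 z 4.16
```

Descend, grip, lift and turn to the lane yaw (1.48 → 0.4537: spin +14.7).

Emit:
send_rows(
  commands="76 -0.14 -0.08 0.7 0;76 0 0 0.9 0;76 0 0 0.9 0;76 0 0 0.8 0;76 0 0 0.5 0;76 0 0 0.36 0;76 0 0 0 0;50 0 0 0 0;50 0 0 0 0;50 0 0 0 0;50 0 0 0 0;50 0 0 0 0",
)

```text
t: 46.45
tcp_pos: [0.4452, 0.0143, 0.0462]
tool_rot: [0.737, 0.675, 0.0, 0.0]
force: [0.0, 2.5, 6.4]
finger_gap: 0.645
gripper_force: 32.3
```

Emit:
send_rows(
  commands="50 0 0 -0.5 1;50 0 0 -1 1;50 0 0 -1 1;50 0 0 -1 1;50 0 0 -1 1;50 0 0 -1 1;50 0 0 -0.7 1;50 0 0 0 1;50 0 0 0 1;50 0 0 0 1;50 0 0 0 1;50 0 0 0 1;50 0 0 0 1;50 0 0 0 1;50 0 0 0 0.7;50 0 0 0 0",
)

```text
t: 47.78
tcp_pos: [0.4447, 0.0141, 0.1694]
tool_rot: [0.974, 0.226, 0.0, 0.0]
force: [1.4, -0.1, -2.6]
finger_gap: 0.645
gripper_force: 32.4
```

```bash
python3 -c "
from h import *
lane(.1164,.0005,.165)"
```

```text
gap 0.6445962566498105 F [ 1.4 -0.1 -2.6]
t 47.8 tcp [0.4447 0.0141 0.1694] phi 0.456 | spin 0.03, then units x 9.99 y -10.77 z 0.22
```

Emit:
send_rows(
  commands="50 0.4 -0.45 0 0;50 0.8 -0.86 0 0;50 0.8 -0.86 0 0;50 0.8 -0.86 0 0;50 0.8 -0.86 0 0;50 0.8 -0.86 0 0;50 0.8 -0.86 0 0;50 0.8 -0.86 0 0;50 0.8 -0.86 0 0;50 0.8 -0.86 0 0;50 0.8 -0.86 0 0;50 0.8 -0.86 0 0;50 0.8 -0.86 0 0;50 0 0 0 0;50 0 0 0 0;50 0 0 0 0",
)

```text
t: 49.12
tcp_pos: [0.5285, 0.2951, 0.1689]
tool_rot: [0.974, 0.227, -0.001, 0.0]
force: [0.8, -0.2, -1.9]
finger_gap: 0.642
gripper_force: 32.4
```

```bash
python3 -c "
from h import *
lane(.1164,.0005,.1125)"
```

```text
gap 0.6417426558045362 F [ 0.8 -0.2 -1.9]
t 49.1 tcp [0.5285 0.2951 0.1689] phi 0.458 | spin 0.06, then units x 0.07 y 0.02 z 2.82
```

Emit:
send_rows(
  commands="50 0.07 0.02 0.6 0.06;50 0 0 0.8 0;50 0 0 0.8 0;50 0 0 0.4 0;50 0 0 0.2 0;50 0 0 0.08 0;50 0 0 0 0;50 0 0 0 0",
)

```text
t: 49.78
tcp_pos: [0.5314, 0.2959, 0.1123]
tool_rot: [0.975, 0.224, 0.001, -0.0]
force: [0.6, 0.7, -1.2]
finger_gap: 0.649
gripper_force: 32.4
```

```bash
python3 -c "
from h import *
lane(.1164,.0005,.1105)"
```

```text
gap 0.6491590960488414 F [ 0.6  0.7 -1.2]
t 49.8 tcp [0.5314 0.2959 0.1123] phi 0.452 | spin -0.02, then units x -0.08 y -0.00 z 0.09
```

Emit:
send_rows(
  commands="50 -0.06 0 0.1 0;50 0 0 0 0;50 0 0 0 0;58 0 0 0 0;62 0 0 0 0;66 0 0 0 0;72 0 0 0 0;72 0 0 0 0;72 0 0 0 0;72 0 0 -0.5 0;72 0 0 -1 0;72 0 0 -1 0;72 0 0 -1 0;72 0 0 -1 0;72 -0.4 0.4 0 0;72 -0.7 0.8 0 0;72 -0.7 0.8 0 0;72 -0.7 0.8 0 0;72 -0.7 0.8 0 0;72 -0.7 0.8 0 0",
)

```text
t: 51.45
tcp_pos: [0.497, 0.1808, 0.1996]
tool_rot: [0.974, 0.225, -0.0, 0.0]
force: [0.3, -0.2, 0.1]
finger_gap: 0.842
gripper_force: 0.0
```

Emit:
send_rows(
  commands="72 -0.7 0.8 0 0;72 -0.7 0.8 0 0;72 -0.7 0.8 0 0;72 -0.7 0.8 0 0;72 -0.7 0.8 0 0;72 -0.7 0.8 0 0;72 0 0 0 0",
)

```text
t: 52.03
tcp_pos: [0.4628, 0.0564, 0.1995]
tool_rot: [0.975, 0.223, -0.001, 0.0]
force: [-0.9, -0.9, 0.9]
finger_gap: 0.842
gripper_force: 0.0
```

```bash
python3 chk.py k2; python3 -c "
from h import *
to(.443,-.073,.12,1.62)"
```

```text
scene -0.018 mDggDmWmgWWWWgmWWDmgggWWWW
scene 0 DDggDDWWgWWWWmgWWmWWWWWWWW
scene 0.018 mDggDDWWgWWWWggWWWWWWWWWWW
top -0.018 DDDgDDWWgWWWWggWWWWWWWWWWW
top 0 DDggDDWWgWWWWggWWWWWWWWWWW
top 0.018 DDggDDWWgWWWWgmWWWWWWWWWWW
band [371.2 197.8] 85 [0.5573 0.0822] ang 0.287
band [304.3 204.2] 50 [ 0.4438 -0.072 ] ang 0.056
band [351.1 206.4] 94 [0.5404 0.0172] ang -1.371
band [347.  221.4] 96 [ 0.5704 -0.0301] ang 0.264
t 52.1 tcp [0.4641 0.0585 0.1998] phi 0.450 | spin -16.75, then units x -6.52 y -1.38 z 3.99
```

new2 is closed up behind new1, and new3 hasn't moved. Now new3.

Emit:
send_rows(
  commands="76 0 0 0 -1;76 0 0 0 -1;76 0 0 0 -1;76 0 0 0 -1;76 0 0 0 -1;76 0 0 0 -1;76 0 0 0 -1;76 0 0 0 -1;76 0 0 0 -1;76 0 0 0 -1;76 0 0 0 -1;76 0 0 0 -1;76 0 0 0 -1;76 0 0 0 -1;76 0 0 0 -1;76 0 0 0 -1;76 0 0 0 -0.75;76 -0.8 -0.17 0.5 0;76 -0.8 -0.17 0.5 0;76 -0.8 -0.17 0.5 0",
)

```text
t: 53.8
tcp_pos: [0.4572, 0.0113, 0.1696]
tool_rot: [0.688, 0.726, 0.0, 0.0]
force: [0.1, -0.0, -0.5]
finger_gap: 0.889
gripper_force: 0.0
```

Emit:
send_rows(
  commands="76 -0.8 -0.17 0.5 0;76 -0.8 -0.17 0.5 0;76 -0.8 -0.17 0.5 0;76 -0.8 -0.17 0.5 0;76 -0.8 -0.17 0.4 0;76 0 0 0 0;76 0 0 0 0;76 0 0 0 0",
)

```text
t: 54.47
tcp_pos: [0.4442, -0.0693, 0.1219]
tool_rot: [0.689, 0.725, 0.0, -0.0]
force: [-1.1, 0.2, -0.1]
finger_gap: 0.893
gripper_force: 0.0
```

```bash
python3 -c "
from h import *
to(.443,-.073,.045,1.62)"
```

```text
t 54.5 tcp [ 0.4442 -0.0693  0.1219] phi 1.623 | spin 0.04, then units x -0.18 y -0.07 z 3.84
```

Emit:
send_rows(
  commands="76 -0.18 -0.07 0.7 0;76 0 0 0.9 0;76 0 0 0.9 0;76 0 0 0.7 0;76 0 0 0.4 0;76 0 0 0.24 0;76 0 0 0 0;50 0 0 0 0;50 0 0 0 0;50 0 0 0 0;50 0 0 0 0;50 0 0 0 0",
)

```text
t: 55.47
tcp_pos: [0.4432, -0.0738, 0.0457]
tool_rot: [0.689, 0.725, 0.0, 0.001]
force: [1.9, 1.4, 7.0]
finger_gap: 0.646
gripper_force: 32.7
```

Emit:
send_rows(
  commands="50 0 0 -0.5 1;50 0 0 -1 1;50 0 0 -1 1;50 0 0 -1 1;50 0 0 -1 1;50 0 0 -1 1;50 0 0 -1 1;50 0 0 0 1;50 0 0 0 1;50 0 0 0 1;50 0 0 0 1;50 0 0 0 1;50 0 0 0 1;50 0 0 0 1;50 0 0 0 1;50 0 0 0 1;50 0 0 0 0.7;50 0 0 0 0",
)

```text
t: 56.97
tcp_pos: [0.4423, -0.0738, 0.1749]
tool_rot: [0.974, 0.226, -0.0, -0.0]
force: [-1.6, 0.3, -0.4]
finger_gap: 0.646
gripper_force: 32.6
```

```bash
python3 -c "
from h import *
lane(.1587,.0005,.18)"
```

```text
gap 0.645673602712144 F [-1.6  0.3 -0.4]
t 57.0 tcp [ 0.4423 -0.0738  0.1749] phi 0.455 | spin 0.02, then units x 14.14 y -14.66 z -0.26
```

Emit:
send_rows(
  commands="50 0.4 -0.4 0 0;50 0.86 -0.89 0 0;50 0.86 -0.89 0 0;50 0.86 -0.89 0 0;50 0.86 -0.89 0 0;50 0.86 -0.89 0 0;50 0.86 -0.89 0 0;50 0.86 -0.89 0 0;50 0.86 -0.89 0 0;50 0.86 -0.89 0 0;50 0.86 -0.89 0 0;50 0.86 -0.89 0 0;50 0.86 -0.89 0 0;50 0.86 -0.89 0 0;50 0.86 -0.89 0 0;50 0.86 -0.89 0 0;50 0.86 -0.89 0 0;50 0 0 0 0;50 0 0 0 0;50 0 0 0 0",
)

```text
t: 58.63
tcp_pos: [0.5671, 0.3132, 0.1743]
tool_rot: [0.974, 0.227, -0.001, 0.0]
force: [0.2, -0.4, -1.1]
finger_gap: 0.644
gripper_force: 32.6
```

```bash
python3 -c "
from h import *
lane(.1587,.0005,.1245)"
```

```text
gap 0.6437463025381414 F [ 0.2 -0.4 -1.1]
t 58.6 tcp [0.5671 0.3132 0.1743] phi 0.457 | spin 0.05, then units x 0.05 y -0.01 z 2.49
```

Emit:
send_rows(
  commands="50 0.04 0 0.6 0.05;50 0 0 0.8 0;50 0 0 0.6 0;50 0 0 0.3 0;50 0 0 0.2 0;50 0 0 0 0;50 0 0 0 0",
)

```text
t: 59.22
tcp_pos: [0.5689, 0.314, 0.1249]
tool_rot: [0.975, 0.224, 0.0, 0.0]
force: [0.5, 0.5, -0.9]
finger_gap: 0.643
gripper_force: 32.6
```

```bash
python3 -c "
from h import *
lane(.1587,.0005,.1220)"
```

```text
gap 0.6428090266678692 F [ 0.5  0.5 -0.9]
t 59.2 tcp [0.5689 0.314  0.1249] phi 0.452 | spin -0.02, then units x -0.05 y -0.01 z 0.14
```

Emit:
send_rows(
  commands="50 -0.05 0 0.14 0;50 0 0 0 0;50 0 0 0 0;58 0 0 0 0;62 0 0 0 0;66 0 0 0 0;72 0 0 0 0;72 0 0 0 0;72 0 0 0 0;72 0 0 -0.5 0;72 0 0 -1 0;72 0 0 -1 0;72 0 0 -1 0;72 0 0 -1 0;72 0 0 -1 0;72 -0.5 0.4 0 0;72 -0.8 0.7 0 0;72 -0.8 0.7 0 0;72 -0.8 0.7 0 0;72 -0.8 0.7 0 0",
)

```text
t: 60.88
tcp_pos: [0.5288, 0.2231, 0.233]
tool_rot: [0.974, 0.225, 0.001, 0.0]
force: [-0.2, -0.2, 0.0]
finger_gap: 0.846
gripper_force: 0.0
```

Emit:
send_rows(
  commands="72 -0.8 0.7 0 0;72 -0.8 0.7 0 0;72 -0.8 0.7 0 0;72 -0.8 0.7 0 0;72 -0.8 0.7 0 0;72 -0.8 0.7 0 0;72 -0.8 0.7 0 0;72 -0.5 0.4 0 0;72 0 0 0 0;72 0 0 0 0;72 0 0 0 0",
)

```text
t: 61.8
tcp_pos: [0.4665, 0.0755, 0.2327]
tool_rot: [0.975, 0.224, 0.001, 0.0]
force: [0.0, 0.2, -0.6]
finger_gap: 0.84
gripper_force: 0.0
```

```bash
python3 chk.py k3; python3 - <<'E'
from h import *
i=cv2.imread('pics/k3s.png')[130:265,310:470];j=cv2.imread('pics/k3t.png')[110:260,165:350]
A=cv2.resize(i,(400,338),interpolation=2);B=cv2.resize(j,(400,324),interpolation=2)
cv2.imwrite('pics/fin.png',np.hstack([A,np.vstack([B,np.zeros((14,400,3),np.uint8)])]))
E
```

```text
scene -0.018 mDggDmWmgWWWWgmWWWWgWWmmWW
scene 0 DDggDDWWgWWWWmgWWWWgWWmWWW
scene 0.018 mDggDDWWgWWWWggWWWWgWWWWWW
top -0.018 DDDDDDWWgWWWWggWWWWgWWWWWW
top 0 mDDgDDWWgWWWWggWWWWgWWWWWW
top 0.018 DDggDDWWgWWWWgmWWWWgWWWWWW
band [371.1 197.8] 85 [0.5569 0.0821] ang 0.280
band [351.2 206.4] 93 [0.5407 0.0172] ang -1.389
band [347.1 221.5] 97 [ 0.5706 -0.0301] ang 0.260
```

View pics/fin.png

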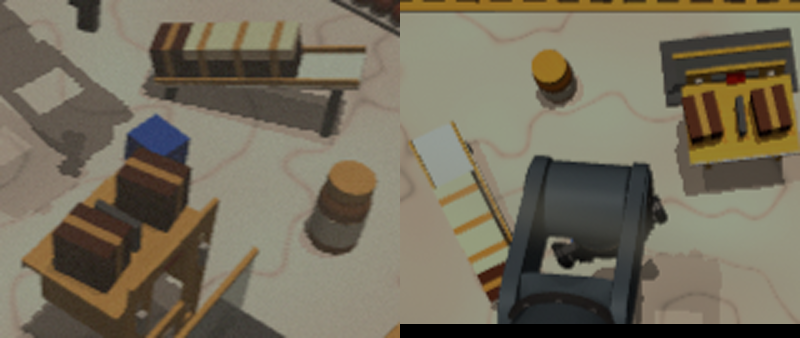

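The lane holds old3 at the front with three cream cartons closed up and square behind it, and both old cartons stand on the locked ledge. The gripper is clear of everything, so I'm handing in.

```bash
python3 -c "
from station import sign_off
print(sign_off())"
```

```text
the job is handed in; nothing more can be done
None
```

The job is handed in, with no verdict returned: in the last pictures the ledge is locked under its catch with both oldest cartons upright on it, and the lane holds the remaining dark-lidded carton at the front with all three fresh ones square behind it.

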